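Make up a flange kit and a clamp kit in their foam-lined trays

TASK

Make up the two vacuum-port kits: put the blank flange, the copper gaskets and the hex key into the tray with three recesses, and the clamp and its centring ring into the narrower tray with two. Lay each part flat on the floor of the recess cut to its own shape, the clamp with its wing nut in the wide bay, and leave the amber tape roll and the glass vial that stand among the parts where they are.

Things in the scene. Friction and masses are not known exactly. Their poses are not given: they have to be found in the camera images.
- cf_blank: Blank vacuum flange: flat bare-steel disc, 70 mm diameter, 13 mm thick, six bolt holes near the rim, about 0.3 kg. Origin: centre of the underside, z up. Lies flat; grasp across the rim.
- copper_gasket_pack: Pack of copper gaskets for the blank flange: bare copper ring, 49 mm outside diameter, 10 mm thick. Origin: centre of the underside, z up. Lies flat; grasp across the rim.
- hex_key: Black L-shaped hex key, lying flat, 8 mm thick, outline 32 x 84 mm, origin at bench level. Long arm, 8 mm wide, lies along its y at x=-12 mm, from y=-40 to +44; short arm along its x at y=-36, from the long arm to x=+16. Grasp across the long arm near y=0.
- kf_clamp: Aluminium hinged clamp ring for small vacuum tubes, lying flat, 18 mm high. Ring of 57 mm outside diameter centred at x=0, y=+8 mm; hinge lug on the +y side (to y=+44); bolt and red wing nut on the -y side (to y=-45, wing nut at x=+18 to +26). Origin at bench level, z up. Grasp across the ring along its x at y=+8.
- kf_centering_ring: Centring ring that the clamp goes with: a small bare-metal ring, 8 mm high, with a black O-ring round it, 42 mm outside diameter, at z=1.5 to 6.5 mm. Origin: centre of the underside, z up. Lies flat; grasp across the O-ring.
- flange_tray: Fixed foam-lined tray, 143 (x) x 173 (y), origin under its centre, z up; recess floors at z=8, foam face 14, rim 14.5 (all mm). Round recesses: 82 mm at (19.5, 34.5) for the flange, 61 mm at (30, -45) for the gaskets. L recess for the hex key: leg x -47.5..-27.5, y -75..21, foot y -75..-54 to x -3.5; round-ended finger notch across it, x -62.5..-12.5, y -42..-12. Seated hex key: origin at (-25.5, -29), axes parallel to the tray's.
- clamp_tray: Fixed foam-lined tray, 98 (x) x 185 (y), origin under its centre, z up; recess floors at z=8, foam face 14, rim 14.5 (all mm). Clamp-shaped recess: 70 mm round at (0, 39.5), hinge bay 30 wide to y=83.5, wider wing-nut bay x -16..30 to y=-19.5; seated clamp: origin at (0, 31.5), axes parallel to the tray's. Round recess 54 mm at (0, -54.5) for the centring ring, finger notch across it x -40..40, 30 wide.
- kapton_roll: Roll of amber film tape, 64 mm diameter, 13 mm high, lying flat, loose. Origin: centre of the underside. Belongs to no kit.
- vial_1: Closed glass sample vial with black cap, 19 mm diameter, 58 mm tall, standing loose on the bench. Origin: centre of the underside, z up. Belongs to no kit.
Things that resemble listed ones, but are neither listed nor needed, are in the scene too. What is shaped like the kf_clamp but purple is not meant.

How it is judged:
By the outcome, as a careful person would: the job done as asked, in the order asked, and still so for the second after the job is handed in, with the robot touching nothing.
It also fails if it takes over 112 s, if anything falls off the work surface, if the arm or the gripper's body presses on something with over 40 N, if the wrist force passes 120 N, or if a joint passes its speed limit or range.

ROBOT

A 7-joint arm with a two-finger parallel gripper is mounted at the origin on a cart in front of the work surface, level with it; the furniture and walls round the work are solid. World frame = base frame: x ahead of the robot, y to its left, z up, the work surface at z = 0. Lengths are in m, angles in rad, forces in N, time in s.
With the tool pointing down it reaches from about 0.4 to 0.85 m from the base axis. Payload 10.4 kg.
Tool frame: the origin (TCP) lies on the centre line of the jaws, within the pads' length; the fingertips stand 19 mm ahead of it and the grasp point (between the pads) is the TCP; z points along the fingers, x is the direction in which the jaws open and shut, and the axes are right-handed (so a half turn about z gives the same grasp; the last joint's range is limited). The gripper opens to 85 mm and grips with 20 to 120 N. Pads are 22 mm wide; open, the fingers measure 114 mm over their backs; the gripper's body (76 mm by 85 mm) begins 54 mm behind the grasp point. The pads swing forward as they close: fully open they stand 13 mm farther back than shut.
Start: joints at [-1.361, 0.332, -0.065, 1.46, 0.022, 1.35, -0.088], TCP at [0.144, 0.608, 0.25] pointing down, gripper open.
Joint ranges: [-2.6, 2.6], [-0.5, 2.12], [-1.47, 1.34], [0.16, 2.42], [-1.27, 4.41], [0.06, 2.06], [-2.6, 2.6]. Speed limits (rad/s): [2.22, 2.22, 2.79, 2.79, 3.14, 3.14, 3.14].

INTERFACE

Orientations are given as a unit quaternion [w, x, y, z].
In Python, from plant import arm gives the robot as it stands. The module is installed in compiled form; this text tells all that it offers.
- The arm moves only by the shell command python3 -m pendant 'ROWS'. ROWS is text: rows parted by semicolons, each of 7 numbers parted by spaces: the shift along the tool's x, y, z normalised to -1 to 1, where 1 is 0.04 m, then the turn, a rotation vector about the tool's x, y, z normalised to -1 to 1, where 1 is 6 degrees, then the closure, from 0 (fully open) to 1 (shut). In form: dx dy dz ax ay az jaw; .... A call has 1 to 20 rows; each row shifts and turns the pose as measured when the row begins, along the tool's axes as they then stand; what a row does not reach is not made up. A row lasts 1/8 s, in which the tool goes at most 62.5 mm and 10.7 degrees, less where a joint would pass 70% of its speed; a pose out of reach is approached as far as the arm can. A call with a number of a shift or a turn outside -1 to 1 is refused whole. A call with a gripper value outside its range is refused whole. The fingers move at their own pace and stop on an object; the grip force is fixed at half the most. Time passes only in rows, so rows that do not move let the fingers close. It gives the time, the measured TCP pose, the force and the opening at its end, in the units of the state.
- arm.get_state(): the state, without advancing time (a new reading comes with each control period).
- arm.camera(name): name is "side" or "top" or "wrist"; returns the picture (480x640x3 uint8, red, green, blue); there is no depth.
- arm.camera_info(name): a dict with "K" (3x3 intrinsics, pixels), "extrinsics" (4x4, takes a point from world to camera coordinates). Camera axes: x right, y down, z forward; pixel columns grow to the right and rows downward; lengths in m; the calibration is good to about 2 mm. The wrist camera is an equidistant fisheye: a pixel r from the principal point sees the ray r / f radians off the axis. A picture is of the moment at which its call begins: read the wrist's pose just before it. camera_info takes no time and is no camera call; for the wrist camera it gives the pose at the moment of the call.
- arm.sign_off(): hands the job in, once; it reports no verdict.
The state is a dict: "t": time; "qpos": joint angles; "qd": joint speeds; "effort": joint torques, N m; "tool_pos": TCP position; "orientation": TCP orientation; "contact_force": force on the tool from outside, world axes, zero at the start; "moment": the same for the moment, N m; "gripper_width": finger opening in m.
Only numpy, scipy, OpenCV 4.12 (cv2) and the standard library are available. Lean on these libraries where they do the work, as an engineer would, in place of code of your own. Each camera call takes 0.05 s, during which the arm holds its last target.

## Working session

There is one attempt and no reset: what is moved stays moved. The work goes in short steps, Python scripts to look and compute and a shell command to move; the robot and the scene stay as the last step left them, time stands still between calls to the robot, and variables do not carry over. Pictures are saved under pics/ and viewed, and the job is handed in when it is done.

```bash
mkdir -p pics; python3 - <<'E'
from plant import arm
import cv2,numpy as np
s=arm.get_state()
print({k:np.round(v,3).tolist() for k,v in s.items()})
for n in ["top","side","wrist"]:
    i=arm.camera_info(n);print(n,np.round(i["K"],1).tolist(),np.round(i["extrinsics"],3).tolist(),[k for k in i])
    cv2.imwrite(f"pics/{n}0.png",arm.camera(n)[:,:,::-1])
E
```

```text
{'t': 0.0, 'qpos': [-1.361, 0.333, -0.065, 1.461, 0.022, 1.35, -0.088], 'qd': [0.002, 0.001, -0.001, 0.001, 0.0, -0.0, -0.002], 'effort': [0.001, -62.545, 0.05, -39.161, 0.016, 0.01, -0.0], 'tool_pos': [0.144, 0.608, 0.249], 'orientation': [0.0, 0.784, 0.62, -0.001], 'contact_force': [-1.272, 0.196, 0.458], 'moment': [0.009, -0.057, -0.01], 'gripper_width': 0.086}
top [[434.2, 0.0, 318.1], [0.0, 434.2, 238.8], [0.0, 0.0, 1.0]] [[-0.009, -1.0, 0.028, 0.022], [-0.999, 0.007, -0.052, 0.605], [0.052, -0.029, -0.998, 1.0], [0.0, 0.0, 0.0, 1.0]] ['K', 'extrinsics']
side [[516.2, 0.0, 310.8], [0.0, 516.2, 246.9], [0.0, 0.0, 1.0]] [[-0.908, -0.418, 0.02, 0.576], [-0.287, 0.589, -0.756, 0.209], [0.304, -0.692, -0.654, 0.893], [0.0, 0.0, 0.0, 1.0]] ['K', 'extrinsics']
wrist [[371.6, 0.0, 315.5], [0.0, 371.6, 234.1], [0.0, 0.0, 1.0]] [[0.231, 0.973, -0.001, -0.624], [0.932, -0.222, 0.286, -0.036], [0.278, -0.067, -0.958, 0.378], [0.0, 0.0, 0.0, 1.0]] ['K', 'extrinsics']
```

View pics/top0.png

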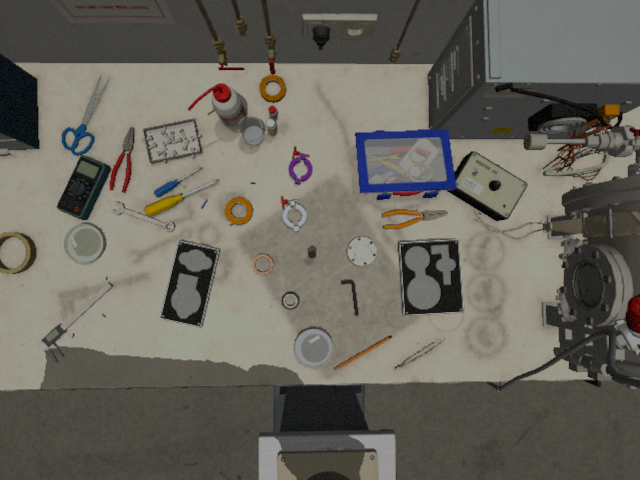

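View pics/side0.png

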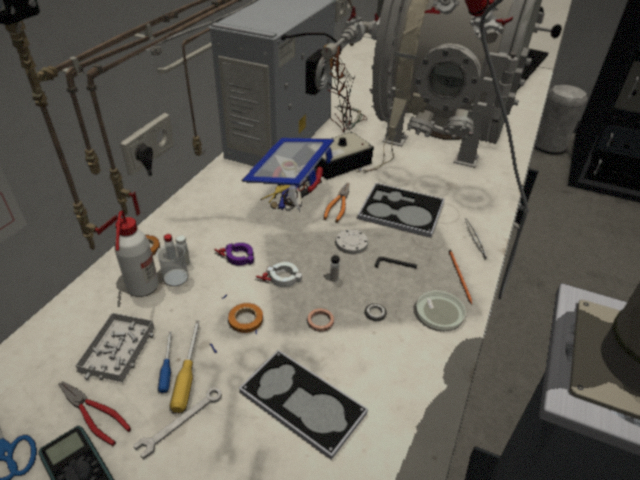

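View pics/wrist0.png

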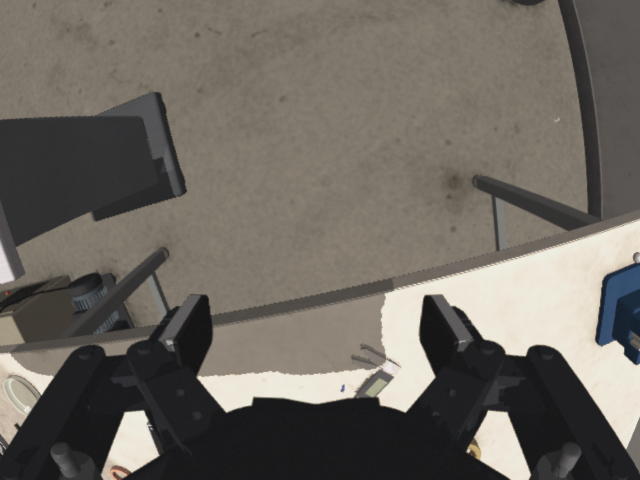

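```bash
cat > h.py <<'E'
import cv2,numpy as np
from plant import arm
from scipy.spatial.transform import Rotation as R
def ray(name,px,info=None):
    i=info or arm.camera_info(name);K=np.array(i["K"]);E=np.array(i["extrinsics"])
    p=np.atleast_2d(np.array(px,float))
    a=(p[:,0]-K[0,2])/K[0,0];b=(p[:,1]-K[1,2])/K[1,1]
    if name=="wrist":
        r=np.hypot(a,b)+1e-12;d=np.c_[a/r*np.sin(r),b/r*np.sin(r),np.cos(r)]
    else: d=np.c_[a,b,np.ones(len(a))]
    Rm=E[:3,:3]
    return -Rm.T@E[:3,3], d@Rm
def onplane(name,px,z,info=None):
    c,d=ray(name,px,info); t=(z-c[2])/d[:,2]
    return c+d*t[:,None]
def proj(name,P,info=None):
    i=info or arm.camera_info(name);K=np.array(i["K"]);E=np.array(i["extrinsics"])
    c=np.atleast_2d(P)@E[:3,:3].T+E[:3,3]
    if name=="wrist":
        r=np.hypot(c[:,0],c[:,1])+1e-12;th=np.arctan2(r,c[:,2]);a=c[:,0]/r*th;b=c[:,1]/r*th
    else: a=c[:,0]/c[:,2];b=c[:,1]/c[:,2]
    return np.c_[a*K[0,0]+K[0,2],b*K[1,1]+K[1,2]]
def st():
    s=arm.get_state();q=s["orientation"];r=R.from_quat([q[1],q[2],q[3],q[0]])
    return s,np.array(s["tool_pos"]),r
E
python3 - <<'E'
from h import *
im=cv2.imread("pics/top0.png")
c=cv2.resize(im[190:330,150:300],None,fx=5,fy=4.2*5/4.2,interpolation=3)[:, :750]
c=cv2.resize(im[195:315,225:375],None,fx=5,fy=5,interpolation=3);cv2.imwrite("pics/c1.png",c)
a=cv2.resize(im[230:340,155:225],None,fx=5,fy=5,interpolation=3);b=cv2.resize(im[230:340,395:475],None,fx=5,fy=5,interpolation=3)
cv2.imwrite("pics/c2.png",np.hstack([a,b]))
E
```

```text
(no output)
```

View pics/c1.png

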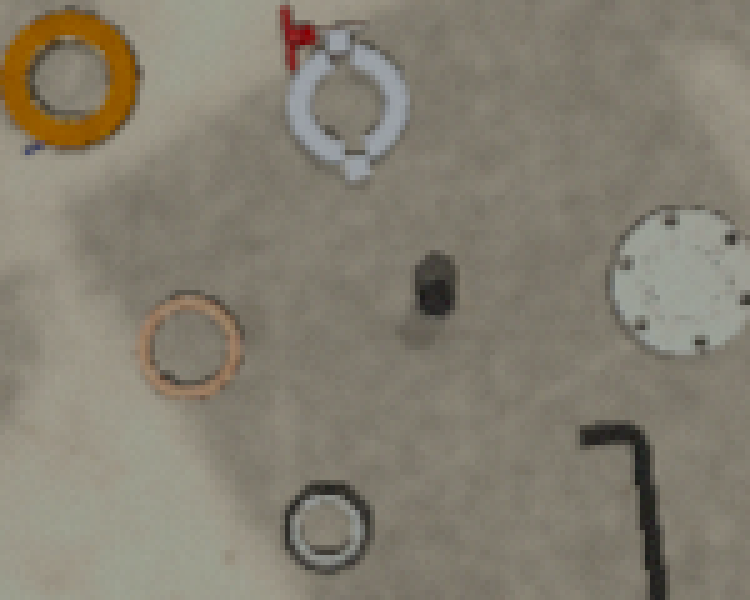

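View pics/c2.png

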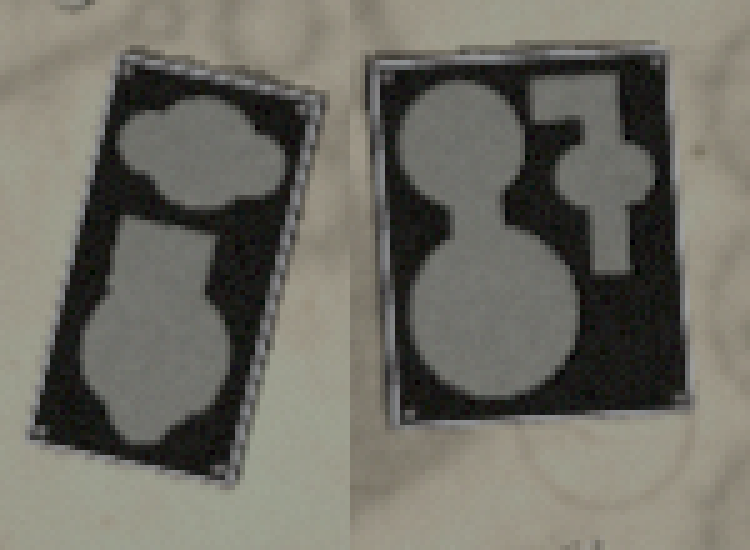

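```bash
cat > meas.py <<'E'
from h import *
im=cv2.imread("pics/top0.png");hsv=cv2.cvtColor(im,cv2.COLOR_BGR2HSV)
def blob(mask,x0,y0,x1,y1,nb=1):
    m=np.zeros_like(mask);m[y0:y1,x0:x1]=mask[y0:y1,x0:x1]
    cs,_=cv2.findContours(m,cv2.RETR_EXTERNAL,cv2.CHAIN_APPROX_NONE)
    return sorted(cs,key=cv2.contourArea)[-nb:][::-1]
H,S,V=cv2.split(hsv)
I=arm.camera_info("top")
def circ(nm,mask,box,z):
    c=blob(mask,*box)[0]; P=onplane("top",c[:,0].astype(float),z,I)[:,:2]
    A=np.c_[2*P,np.ones(len(P))];s=np.linalg.lstsq(A,(P**2).sum(1),rcond=None)[0]
    print(nm,np.round(s[:2],4),"d",round(2*np.sqrt(s[2]+s[:2]@s[:2]),4),"px",c[:,0].mean(0).round(1))
u=lambda b:(b.astype(np.uint8)*255)
print("bg",hsv[270,325],"flange",hsv[250,355],"ring",hsv[287,291],"gasket",hsv[264,254])
circ("flange",u((V>150)),(338,228,384,275),.013)
circ("gasket",u(S>75),(248,248,280,280),.010)
circ("oring",u((V<90)),(275,283,306,315),.004)
circ("kapton",u(S>150),(220,190,255,230),.013)
c=blob(u(V<80),332,270,365,320)[0]
P=onplane("top",c[:,0].astype(float),.008,I)[:,:2]
hull=cv2.minAreaRect(c[:,0].astype(np.float32));print("key",hull, onplane("top",cv2.boxPoints(hull),.008,I)[:,:2].round(4).tolist())
for nm,box in (("ctray",(155,230,225,335)),("ftray",(390,230,470,325))):
    c=blob(u(V<70),*box)[0]; r=cv2.minAreaRect(c[:,0].astype(np.float32))
    b=onplane("top",cv2.boxPoints(r),.014,I)[:,:2]; print(nm,b.round(4).tolist(),b.mean(0).round(4),np.linalg.norm(np.diff(b,axis=0),axis=1).round(4))
m=u((S<25)&(V>165))
c=blob(m,278,198,312,235)[0];print("clamp px",c[:,0].mean(0),cv2.minAreaRect(c[:,0].astype(np.float32)))
c=blob(u((S>130)&((H<8)|(H>170))),275,190,312,215)[0];print("nut",c[:,0].mean(0))
E
python3 meas.py
```

```text
bg [ 22  37 132] flange [ 44  18 158] ring [ 19  37 130] gasket [ 14  94 138]
flange [ 0.5763 -0.0849] d 0.0588 px [361.5 251.1]
gasket [0.5477 0.1474] d 0.0427 px [262.6 263.9]
oring [0.4631 0.0839] d 0.0401 px [290.  299.9]
kapton [0.6733 0.2033] d 0.0613 px [238.4 210.5]
key ((353.005615234375, 295.69097900390625), (37.660186767578125, 11.43623161315918), 65.69544982910156) [[0.5065, -0.0338], [0.5173, -0.0584], [0.4367, -0.0939], [0.4261, -0.0692]]
ctray [[0.4281, 0.3801], [0.6018, 0.3409], [0.5801, 0.2523], [0.4064, 0.2924]] [0.5041 0.3164] [0.178  0.0912 0.1782]
ftray [[0.5926, -0.1762], [0.6002, -0.3122], [0.4342, -0.3186], [0.4273, -0.1837]] [ 0.5136 -0.2477] [0.1362 0.1661 0.1351]
clamp px [300.55555556 209.44444444] ((300.7500305175781, 209.75003051757812), (13.435027122497559, 2.8284268379211426), 45.0)
nut [283.4137931  202.10344828]
```

```bash
cat > go.py <<'E'
import sys
from h import *
# usage: go.py x y z yaw_deg(tool x axis)  -> total tool-frame shift (in units of 0.04) and turn units
def go(x,y,z,yaw=None):
    s,p,r=st(); d=np.array([x,y,z])-p
    X=r.as_matrix()[:,0]; yw=np.degrees(np.arctan2(X[1],X[0]))
    out=r.inv().apply(d)/.04
    line="t %.2f pos %s yaw %.2f w %.4f F %s | shift units %s"%(s["t"],p.round(4),yw,s["gripper_width"],np.round(s["contact_force"],1),out.round(3))
    # tilt error
    if yaw is not None:
        dy=(yaw-yw+90)%180-90   # world yaw
        tgt=R.from_matrix(np.c_[[np.cos(np.radians(yw+dy)),np.sin(np.radians(yw+dy)),0],[np.sin(np.radians(yw+dy)),-np.cos(np.radians(yw+dy)),0],[0,0,-1]])
        rv=np.degrees((r.inv()*tgt).as_rotvec())/6
        line+=" turn units %s (dyaw %.1f)"%(rv.round(3),dy)
    print(line)
if __name__=="__main__":
    a=list(map(float,sys.argv[1:])); go(*a)
E
python3 - <<'E'
from h import *
s,p,r=st();E=np.array(arm.camera_info("wrist")["extrinsics"])
c=-E[:3,:3].T@E[:3,3];print(c,"in tool",r.inv().apply(c-p),"axis in tool",r.inv().apply(E[2,:3]))
E
python3 go.py 0.5 0.03 0.25 90
```

```text
[0.07309943 0.62461186 0.37254968] in tool [-0.00025961 -0.07296334 -0.12283777] axis in tool [4.33770005e-04 2.86021527e-01 9.58223094e-01]
t 0.15 pos [0.1441 0.6079 0.2497] yaw 76.66 w 0.0852 F [-0.1  0.1 -1. ] | shift units [-1.2006e+01  1.1989e+01  6.0000e-03] turn units [-1.000e-03  1.000e-02 -2.223e+00] (dyaw 13.3)
```

```bash
python3 -m pendant '-0.8 0.8 0 0 0 0 0;-0.8 0.8 0 0 0 0 0;-0.8 0.8 0 0 0 0 0;-0.8 0.8 0 0 0 0 0;-0.8 0.8 0 0 0 0 0;-0.8 0.8 0 0 0 0 0;-0.8 0.8 0 0 0 0 0;-0.8 0.8 0 0 0 0 0;-0.8 0.8 0 0 0 0 0;-0.8 0.8 0 0 0 0 0;-0.8 0.8 0 0 0 -0.7 0;-0.8 0.8 0 0 0 -0.7 0;-0.8 0.8 0 0 0 -0.8 0;-0.8 0.8 0 0 0 0 0'; python3 go.py 0.5 0.03 0.25 90
```

```text
t: 1.9
tool_pos: [0.5008, 0.0652, 0.2478]
orientation: [-0.0, 0.703, 0.711, -0.001]
contact_force: [-0.4, 0.9, 0.7]
gripper_width: 0.0854
t 1.90 pos [0.5008 0.0652 0.2478] yaw 90.63 w 0.0854 F [-0.4  0.9  0.7] | shift units [-0.88  -0.031 -0.053] turn units [-0.02   0.014  0.104] (dyaw -0.6)
```

Tracking is good. Now a look from the wrist.

```bash
python3 -m pendant '-0.9 0 -0.5 0 0 0 0;0 0 -0.5 0 0 0 0;0 0 0 0 0 0 0'; python3 - <<'E'
from h import *
import pickle
s=st()[0];I=arm.camera_info("wrist");im=arm.camera("wrist")[:,:,::-1]
cv2.imwrite("pics/w1.png",im);pickle.dump(I,open("w1.pkl","wb"))
cv2.imwrite("pics/t1.png",arm.camera("top")[:,:,::-1])
E
```

```text
t: 2.28
tool_pos: [0.5024, 0.0245, 0.2878]
orientation: [0.0, 0.705, 0.709, -0.003]
contact_force: [0.2, 0.6, 0.4]
gripper_width: 0.0853
```

View pics/w1.png

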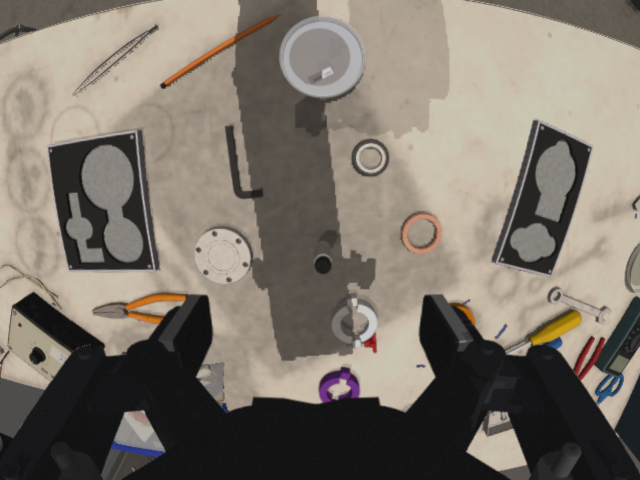

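```bash
cat > m2.py <<'E'
from h import *
import pickle
I=pickle.load(open("w1.pkl","rb"));im=cv2.imread("pics/w1.png");H,S,V=cv2.split(cv2.cvtColor(im,cv2.COLOR_BGR2HSV))
u=lambda b:(b.astype(np.uint8)*255)
def blob(mask,x0,y0,x1,y1,name):
    m=np.zeros_like(mask);m[y0:y1,x0:x1]=mask[y0:y1,x0:x1]
    if name in("flange",): m=cv2.morphologyEx(m,cv2.MORPH_CLOSE,np.ones((7,7),np.uint8))
    cs,_=cv2.findContours(m,cv2.RETR_EXTERNAL,cv2.CHAIN_APPROX_NONE)
    c=max(cs,key=cv2.contourArea)[:,0];o=im.copy();o[c[:,1],c[:,0]]=(0,255,0)
    cv2.imwrite(f"pics/b_{name}.png",cv2.resize(o[y0-5:y1+5,x0-5:x1+5],(240,240),interpolation=0))
    return c.astype(float)
def circ(nm,mask,box,z):
    c=blob(mask,*box,nm);P=onplane("wrist",c,z,I)[:,:2]
    for _ in range(3):
        A=np.c_[2*P,np.ones(len(P))];s=np.linalg.lstsq(A,(P**2).sum(1),rcond=None)[0];r=np.sqrt(s[2]+s[:2]@s[:2])
        e=abs(np.linalg.norm(P-s[:2],axis=1)-r);P=P[e<max(.0015,np.percentile(e,85))]
    print(nm,np.round(s[:2],4),"d",round(2*r,4))
circ("flange",u((S<27)&(V>120)),(188,220,260,292),.013)
circ("gasket",u((H<14)&(S>75)),(395,205,448,260),.010)
circ("oring",u(V<70),(345,133,394,184),.004)
circ("clampring",u((S<32)&(V>85)),(328,296,384,345),.018)
c=blob(u(V<60),220,118,268,205,"key");P=onplane("wrist",c,.008,I)[:,:2]
print("key rect",cv2.minAreaRect((P*1000).astype(np.float32)))
for nm,box in (("ctray",(480,110,605,285)),("ftray",(40,120,165,280))):
    c=blob(u(V<75),*box,nm);P=onplane("wrist",c,.014,I)[:,:2]
    print(nm,cv2.minAreaRect((P*1000).astype(np.float32)))
n=["flange","gasket","oring","clampring","key","ctray"]
t=[cv2.imread(f"pics/b_{k}.png") for k in n]
cv2.imwrite("pics/blobs.png",np.vstack([np.hstack(t[:3]),np.hstack(t[3:])]))
E
python3 m2.py
```

```text
flange [ 0.5464 -0.0918] d 0.0084
gasket [0.5459 0.1456] d 0.0488
oring [0.4653 0.0787] d 0.0291
clampring [0.6578 0.0713] d 0.0577
key rect ((470.4608459472656, -64.11355590820312), (85.99635314941406, 28.790891647338867), 24.43647003173828)
ctray ((504.08563232421875, 314.48687744140625), (90.58999633789062, 177.7918243408203), 76.9074478149414)
ftray ((512.1630859375, -248.37281799316406), (164.70240783691406, 135.34991455078125), 2.5079805850982666)
```

View pics/blobs.png

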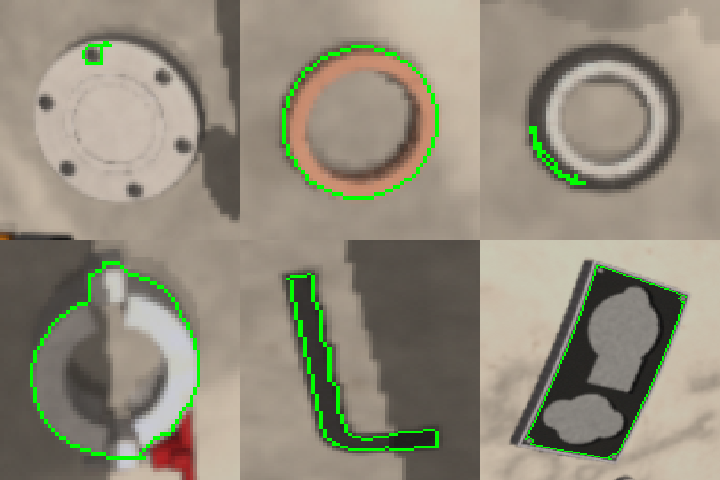

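```bash
python3 - <<'E'
from h import *
import pickle
I=pickle.load(open("w1.pkl","rb"))
f=lambda px,z:onplane("wrist",[px],z,I)[0,:2]
print("flange",f((222,257.1),.013),"oring",f((370.8,158.2),.005))
h=f((354.4,301),.016);b=f((357.2,344),.016);d=h-b;print("clamp yaw",np.degrees(np.arctan2(d[1],d[0]))-90,(h+b)/2, h,b)
t=f((229.7,128),.008);c=f((237.2,189.8),.008);d=t-c;yaw=np.degrees(np.arctan2(d[1],d[0]))-90;print("key",t,c,"yaw",yaw)
d/=np.linalg.norm(d);x=np.array([d[1],-d[0]])
e=t-d*.044;print("arm point y=0:",e,"from short arm end", f((262.8,193),.008), (f((262.8,193),.008)-e)@x,(f((262.8,193),.008)-e)@d)
# cross-check with top image (flange holes avg, from c1 crop /5)
T=arm.camera_info("top")
g=lambda px,z:onplane("top",[px],z,T)[0,:2]
print("top flange",g((225+684/5,195+281/5),.013),"oring",g((225+327/5,195+527/5),.005),"gasket",g((225+190/5,195+346/5),.01),"clamp",g((225+348/5,195+104/5),.018))
E
```

```text
flange [ 0.57564479 -0.08514479] oring [0.46245446 0.08378909]
clamp yaw -263.86970876109217 [0.65951549 0.07349507] [0.62880268 0.07019639] [0.6902283  0.07679374]
key [ 0.42867058 -0.07035564] [ 0.49763594 -0.06382762] yaw -264.5926883043502
arm point y=0: [ 0.47247477 -0.06620929] from short arm end [ 0.50149556 -0.03492452] 0.028410761554873105 -0.03183976776093947
top flange [ 0.57563214 -0.08533872] oring [0.46196334 0.08296033] gasket [0.54717914 0.14625365] clamp [0.65945509 0.07165655]
```

```bash
python3 - <<'E'
from h import *
import pickle
s,p,r=st();I=pickle.load(open("w1.pkl","rb"))
im=cv2.imread("pics/w1.png");cv2.imwrite("pics/tip.png",cv2.resize(im[280:400,130:250],(720,600),interpolation=2))
for px in [(208,296),(211,305),(211,325),(190,297),(424,296),(442,296)]:
    c,d=ray("wrist",[px],I);c=r.inv().apply(c-p);d=r.inv().apply(d[0])
    for X in (.0427,.050,.057):
        t=(np.sign(d[0])*X-c[0])/d[0];print(px,X,(c+d*t).round(4))
E
```

```text
(208, 296) 0.0427 [-0.0427 -0.0084  0.0043]
(208, 296) 0.05 [-0.05    0.0027  0.0264]
(208, 296) 0.057 [-0.057   0.0132  0.0476]
(211, 305) 0.0427 [-0.0427 -0.0031  0.0067]
(211, 305) 0.05 [-0.05    0.0088  0.0292]
(211, 305) 0.057 [-0.057   0.0203  0.0508]
(211, 325) 0.0427 [-0.0427  0.0043  0.0032]
(211, 325) 0.05 [-0.05    0.0175  0.0251]
(211, 325) 0.057 [-0.057   0.0302  0.0461]
(190, 297) 0.0427 [-0.0427 -0.0177 -0.0155]
(190, 297) 0.05 [-0.05   -0.0082  0.0032]
(190, 297) 0.057 [-0.057   0.0008  0.0211]
(424, 296) 0.0427 [ 0.0427 -0.0083  0.0042]
(424, 296) 0.05 [0.05   0.0026 0.026 ]
(424, 296) 0.057 [0.057  0.0131 0.0469]
(442, 296) 0.0427 [ 0.0427 -0.0178 -0.0153]
(442, 296) 0.05 [ 0.05   -0.0085  0.0032]
(442, 296) 0.057 [0.057  0.0004 0.0209]
```

View pics/tip.png

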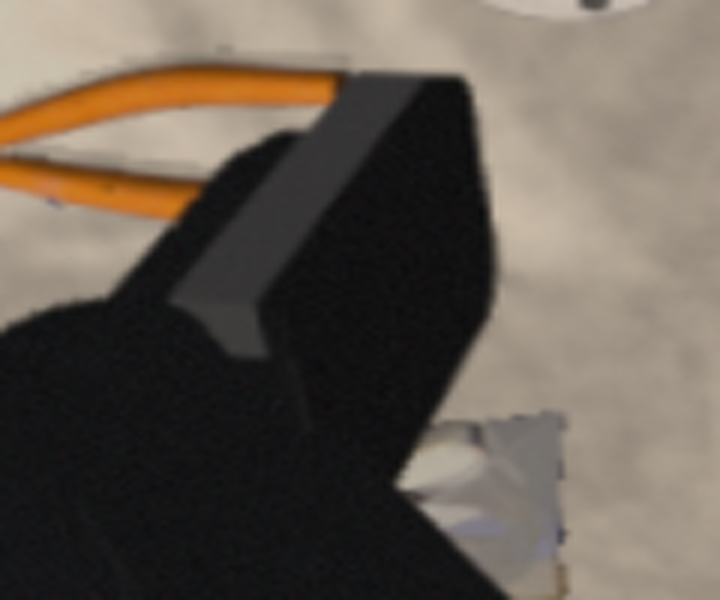

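```bash
python3 go.py 0.5756 -0.0851 0.06 90
```

```text
t 2.38 pos [0.5016 0.0246 0.2864] yaw 90.32 w 0.0851 F [-0.6  0.  -0.4] | shift units [-2.726  1.867  5.661] turn units [-0.055  0.044  0.054] (dyaw -0.3)
```

```bash
python3 -m pendant '-0.68 0.47 0.6 0 0 0 0;-0.68 0.47 0.7 0 0 0 0;-0.68 0.47 0.8 0 0 0 0;-0.68 0.46 0.8 0 0 0 0;0 0 0.8 0 0 0 0;0 0 0.8 0 0 0 0;0 0 0.8 0 0 0 0;0 0 0 -0.05 0.04 0.05 0'; python3 go.py 0.5756 -0.0851 0.018 90; python3 - <<'E'
from h import *
cv2.imwrite("pics/w2.png",arm.camera("wrist")[:,:,::-1])
E
```

```text
t: 3.38
tool_pos: [0.5737, -0.0819, 0.0599]
orientation: [-0.004, 0.704, 0.711, -0.003]
contact_force: [0.3, 0.7, 1.4]
gripper_width: 0.0856
t 3.38 pos [ 0.5737 -0.0819  0.0599] yaw 90.56 w 0.0856 F [0.3 0.7 1.4] | shift units [-0.082  0.057  1.046] turn units [-0.092 -0.005  0.093] (dyaw -0.6)
```

View pics/w2.png

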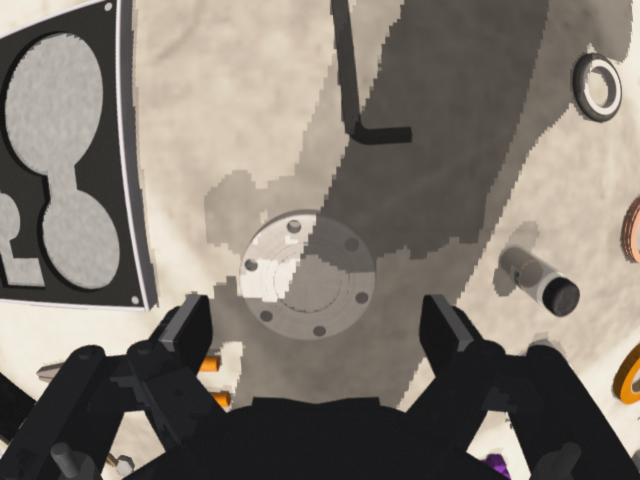

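```bash
python3 - <<'E'
from h import *
h=np.array([(293,227),(351,244),(362,298),(319,331),(266,316),(251,265)],float)
P=onplane("wrist",h,.013);print(P.mean(0))
E
```

```text
[ 0.5777375  -0.08666358  0.013     ]
```

```bash
python3 -m pendant '-0.1 0.07 0.35 -0.09 0 0.09 0;0 0 0.35 0 0 0 0;0 0 0.3 0 0 0 0;0 0 0.05 0 0 0 0'; python3 go.py 0.5765 -0.086 0.018 90
```

```text
t: 3.92
tool_pos: [0.5795, -0.0862, 0.0195]
orientation: [0.002, 0.707, 0.707, 0.003]
contact_force: [0.1, -0.3, 0.5]
gripper_width: 0.0856
t 3.92 pos [ 0.5795 -0.0862  0.0195] yaw 89.96 w 0.0856 F [ 0.1 -0.3  0.5] | shift units [ 0.006 -0.074  0.037] turn units [ 0.073 -0.013 -0.007] (dyaw 0.0)
```

```bash
python3 -m pendant '0 -0.06 0.04 0.06 0 0 0.3;0 0 0 0 0 0 0.5;0 0 0 0 0 0 0.6;0 0 0 0 0 0 0.6;0 0 0 0 0 0 0.6;0 0 0 0 0 0 0.6'; python3 go.py 0.5765 -0.086 0.018 90
```

```text
t: 4.68
tool_pos: [0.5769, -0.0861, 0.0186]
orientation: [-0.0, 0.707, 0.707, 0.001]
contact_force: [-0.4, 0.5, -1.1]
gripper_width: 0.0667
t 4.67 pos [ 0.5769 -0.0861  0.0186] yaw 89.97 w 0.0667 F [-0.4  0.5 -1.1] | shift units [ 0.002 -0.011  0.014] turn units [ 0.006 -0.016 -0.004] (dyaw 0.0)
```

```bash
python3 -m pendant '0 0 0 0 0 0 0.6;0 0 0 0 0 0 0.6'; python3 - <<'E'
from h import *
cv2.imwrite("pics/w3.png",arm.camera("wrist")[:,:,::-1])
E
```

```text
t: 4.92
tool_pos: [0.5769, -0.0861, 0.0186]
orientation: [-0.0, 0.707, 0.707, 0.001]
contact_force: [-0.3, -0.2, -1.0]
gripper_width: 0.0664
```

View pics/w3.png

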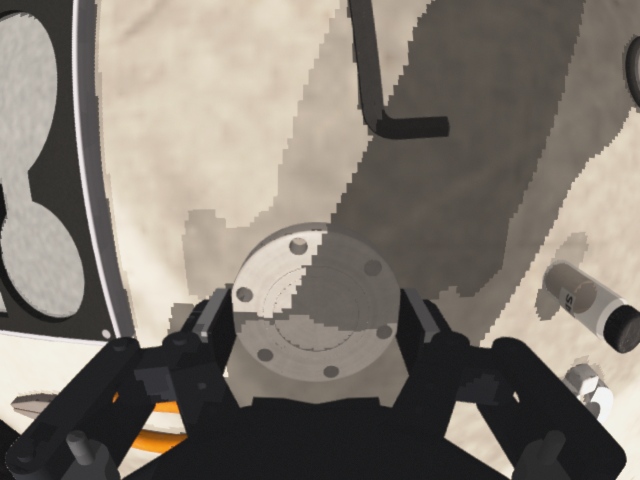

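```bash
python3 - <<'E'
from h import *
h=np.array([(299,246),(372,268),(384,332),(331,371),(265,355),(244,294)],float)
P=onplane("wrist",h,.013);print(P.mean(0)-st()[1])
E
python3 -m pendant '0 0 0.0 0 0 0 0.7;0 0 -0.5 0 0 0 0.7;0 0 -0.8 0 0 0 0.7;-0.6 -0.41 -0.2 0 0 0 0.7;-0.6 -0.41 0 0 0 0 0.7;-0.6 -0.41 0 0 0 0 0.7;-0.6 -0.41 0 0 0 0 0.7;-0.6 -0.41 0 0 0 0 0.7;-0.6 -0.41 0 0 0 0 0.7;0 0 0 0 0 0 0.7'; python3 go.py 0.4777 -0.2299 0.07 90
```

```text
[-1.76226886e-03  1.26917008e-05 -5.57043100e-03]
t: 6.22
tool_pos: [0.4714, -0.24, 0.0871]
orientation: [0.001, 0.709, 0.705, 0.002]
contact_force: [-0.5, -0.3, -2.2]
gripper_width: 0.0665
t 6.22 pos [ 0.4714 -0.24    0.0871] yaw 89.64 w 0.0665 F [-0.5 -0.3 -2.2] | shift units [0.252 0.155 0.428] turn units [ 0.043 -0.014 -0.06 ] (dyaw 0.4)
```

```bash
python3 -m pendant '0.25 0.18 0.4 0.04 0 -0.06 0.7;0 0 0.3 0 0 0 0.7;0 0 0 0 0 0 0.7'; python3 - <<'E'
from h import *
cv2.imwrite("pics/w4.png",arm.camera("wrist")[:,:,::-1])
E
python3 go.py 0.479 -0.2299 0.0275 90
```

```text
t: 6.6
tool_pos: [0.4794, -0.2277, 0.0571]
orientation: [-0.001, 0.706, 0.708, 0.001]
contact_force: [-0.1, 0.0, -2.8]
gripper_width: 0.0663
t 6.65 pos [ 0.4797 -0.2277  0.0576] yaw 90.14 w 0.0664 F [-0.3  0.5 -2.8] | shift units [-0.057 -0.019  0.751] turn units [ 0.005 -0.025  0.024] (dyaw -0.1)
```

View pics/w4.png

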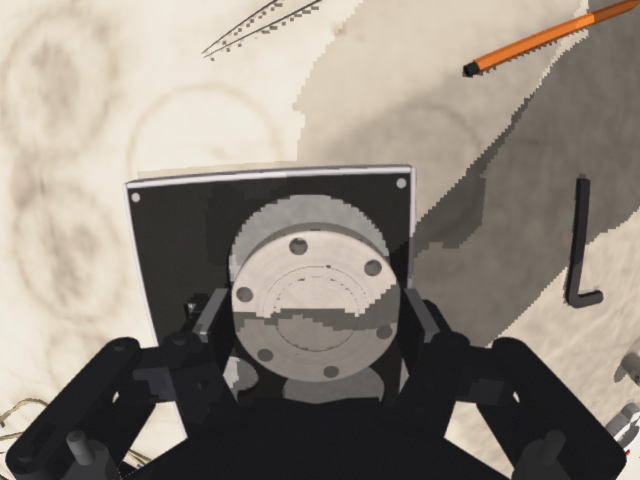

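```bash
cat > cf.py <<'E'
import sys
from h import *
def cfit(px,z,r=None,info=None,name="wrist"):
    from scipy.optimize import least_squares
    P=onplane(name,px,z,info)[:,:2]
    f=(lambda v:np.linalg.norm(P-v[:2],axis=1)-(r or v[2]))
    s=least_squares(f,[*P.mean(0),r or .03]);return s.x.round(4),np.abs(s.fun).max().round(4)
E
python3 - <<'E'
from cf import *
px=[(230,256),(245,222),(270,203),(310,195),(350,203),(375,224),(388,252)]
print(cfit(px,.014,.041),cfit(px,.014))
print(onplane("wrist",[(128,184),(413,167)],.0145))
im=cv2.imread("pics/w4.png");cv2.imwrite("pics/w4c.png",cv2.resize(im[160:400,180:440],(780,600)))
E
```

```text
(array([ 0.4787, -0.2306,  0.041 ]), np.float64(0.001)) (array([ 0.4771, -0.2307,  0.0398]), np.float64(0.0006))
[[ 0.43073781 -0.31979587  0.0145    ]
 [ 0.42426267 -0.18323168  0.0145    ]]
```

View pics/w4c.png

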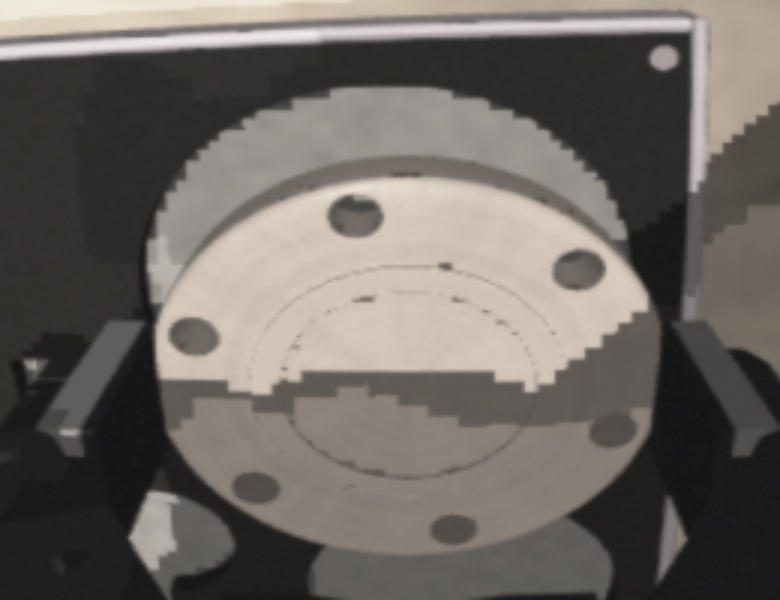

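```bash
python3 -m pendant '-0.07 -0.02 0.35 0 0 0 0.7;0 0 0.25 0 0 0 0.7;0 0 0.1 0 0 0 0.7;0 0 0 0 0 0 0.7'; python3 go.py 0.479 -0.2306 0.0272 90
```

```text
t: 7.15
tool_pos: [0.479, -0.2306, 0.0274]
orientation: [-0.001, 0.706, 0.708, 0.001]
contact_force: [-0.5, -0.3, -2.6]
gripper_width: 0.0664
t 7.15 pos [ 0.479  -0.2306  0.0274] yaw 90.17 w 0.0664 F [-0.5 -0.3 -2.6] | shift units [-0.001  0.001  0.005] turn units [ 0.001 -0.023  0.028] (dyaw -0.2)
```

Very close to the floor; release, then lift.

```bash
python3 -m pendant '0 0 0.01 0 0 0 0;0 0 0 0 0 0 0;0 0 0 0 0 0 0;0 0 -0.2 0 0 0 0;0 0 -0.6 0 0 0 0;0 0 -0.9 0 0 0 0;0 0.5 -0.3 0 0 0 0;0 0 0 0 0 0 0'; python3 - <<'E'
from h import *
import pickle
pickle.dump(arm.camera_info("wrist"),open("w5.pkl","wb"))
cv2.imwrite("pics/w5.png",arm.camera("wrist")[:,:,::-1])
E
python3 go.py 0.5465 0.146 0.06 90
```

```text
t: 8.15
tool_pos: [0.5004, -0.2317, 0.1133]
orientation: [0.001, 0.706, 0.708, 0.002]
contact_force: [-0.2, -0.7, -0.2]
gripper_width: 0.0856
t 8.20 pos [ 0.4992 -0.232   0.1127] yaw 90.05 w 0.0851 F [0.9 0.2 0.3] | shift units [9.447 1.188 1.337] turn units [ 0.03  -0.015  0.009] (dyaw -0.1)
```

View pics/w5.png

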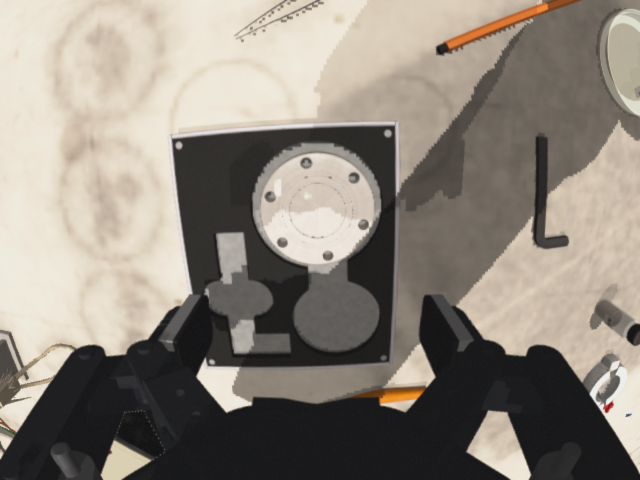

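```bash
python3 - <<'E'
from cf import *
import pickle
I=pickle.load(open("w5.pkl","rb"))
im=cv2.imread("pics/w5.png");cv2.imwrite("pics/w5c.png",cv2.resize(im[220:370,190:400],(798,570),interpolation=2))
print(cfit([(293,315),(379,317),(337,354),(305,293),(370,294),(308,342),(366,342)],.014,.0305,I))
f=lambda px:onplane("wrist",[px],.014,I)[0,:2].round(4)
print("leg top mid",f((230,233)),"foot end",f((291,344)),"leg corner",f((233,353)),"notch",f((205,298)),f((272,298)))
fl=np.array([(306,163),(354,178),(364,224),(328,255),(282,243),(270,197)],float)
print("flange",onplane("wrist",fl,.021,I).mean(0))
E
```

```text
(array([ 0.5541, -0.217 ,  0.0305]), np.float64(0.0025))
leg top mid [ 0.4936 -0.2858] foot end [ 0.5757 -0.2489] leg corner [ 0.5852 -0.2919] notch [ 0.5401 -0.3074] [ 0.5389 -0.2606]
flange [ 0.4775575  -0.23052698  0.021     ]
```

View pics/w5c.png

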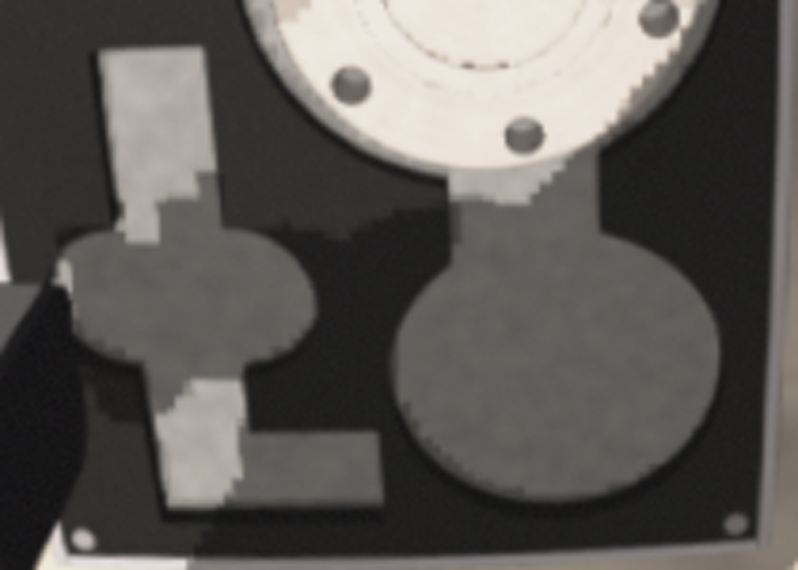

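```bash
python3 -m pendant '0.88 0.1 0 0 0 0 0;0.88 0.1 0 0 0 0 0;0.88 0.1 0 0 0 0 0;0.88 0.1 0 0 0 0 0;0.88 0.1 0 0 0 0 0;0.88 0.1 0 0 0 0 0;0.88 0.1 0 0 0 0 0;0.88 0.1 0 0 0 0 0;0.88 0.1 0.1 0 0 0 0;0.88 0.1 0.2 0 0 0 0;0 0 0.5 0 0 0 0;0 0 0 0 0 0 0'; python3 - <<'E'
from h import *
import pickle
pickle.dump(arm.camera_info("wrist"),open("w6.pkl","wb"))
cv2.imwrite("pics/w6.png",arm.camera("wrist")[:,:,::-1])
E
python3 go.py 0.5465 0.146 0.06 90
```

```text
t: 9.7
tool_pos: [0.5278, 0.1235, 0.0717]
orientation: [-0.003, 0.71, 0.704, -0.006]
contact_force: [0.5, -0.3, -0.2]
gripper_width: 0.0854
t 9.75 pos [0.5285 0.1239 0.0726] yaw 89.53 w 0.0854 F [-0.8  0.7  0.8] | shift units [0.556 0.45  0.309] turn units [-0.111  0.024 -0.078] (dyaw 0.5)
```

View pics/w6.png

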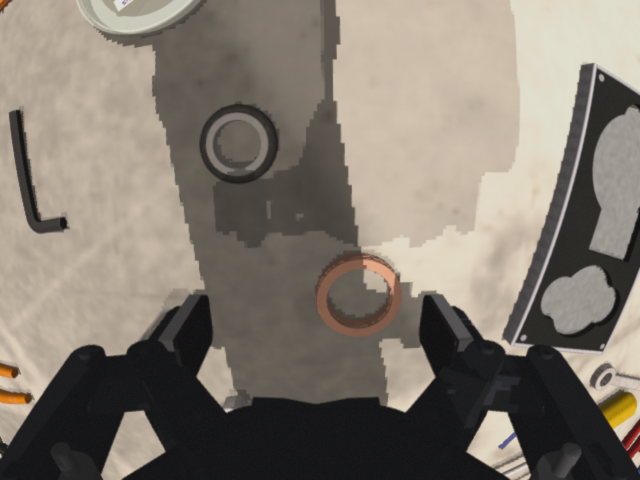

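```bash
python3 - <<'E'
from cf import *
import pickle
I=pickle.load(open("w6.pkl","rb"))
print(cfit([(316,297),(401,293),(357,336),(330,325),(387,323)],.008,.0245,I))
print("oring",cfit([(201,143),(277,142),(239,104),(239,182)],.004,.021,I))
E
python3 go.py 0.5465 0.146 0.0215 90
```

```text
(array([0.5469, 0.1474, 0.0245]), np.float64(0.0008))
oring (array([0.4616, 0.0837, 0.021 ]), np.float64(0.0007))
t 9.75 pos [0.5285 0.1239 0.0726] yaw 89.53 w 0.0854 F [-0.8  0.7  0.8] | shift units [0.559 0.461 1.272] turn units [-0.111  0.024 -0.078] (dyaw 0.5)
```

```bash
python3 -m pendant '0.53 0.42 0 -0.1 0 -0.08 0.2;0 0 0.5 0 0 0 0.2;0 0 0.4 0 0 0 0.2;0 0 0.2 0 0 0 0.2;0 0 0 0 0 0 0.2'; python3 go.py 0.5468 0.147 0.0225 90
```

```text
t: 10.38
tool_pos: [0.5456, 0.1411, 0.028]
orientation: [0.001, 0.709, 0.705, -0.001]
contact_force: [1.0, 0.0, 0.7]
gripper_width: 0.068
t 10.38 pos [0.5456 0.1411 0.028 ] yaw 89.71 w 0.0680 F [1.  0.  0.7] | shift units [0.147 0.029 0.136] turn units [-0.005  0.03  -0.049] (dyaw 0.3)
```

```bash
python3 -m pendant '0.14 0.03 0.07 0 0.03 -0.04 0.2;0 0 0.06 0 0 0 0.2;0 0 0 0 0 0 0.5;0 0 0 0 0 0 0.7;0 0 0 0 0 0 0.8;0 0 0 0 0 0 0.8'; python3 go.py 0.5468 0.147 0.0225 90;  python3 - <<'E'
from h import *
cv2.imwrite("pics/w7.png",arm.camera("wrist")[:,:,::-1])
E
```

```text
t: 11.12
tool_pos: [0.5478, 0.1472, 0.0245]
orientation: [-0.0, 0.707, 0.707, 0.001]
contact_force: [0.7, -0.0, -0.9]
gripper_width: 0.0437
t 11.12 pos [0.5478 0.1472 0.0245] yaw 89.94 w 0.0437 F [ 0.7 -0.  -0.9] | shift units [-0.006 -0.025  0.049] turn units [ 0.012 -0.015 -0.01 ] (dyaw 0.1)
```

View pics/w7.png

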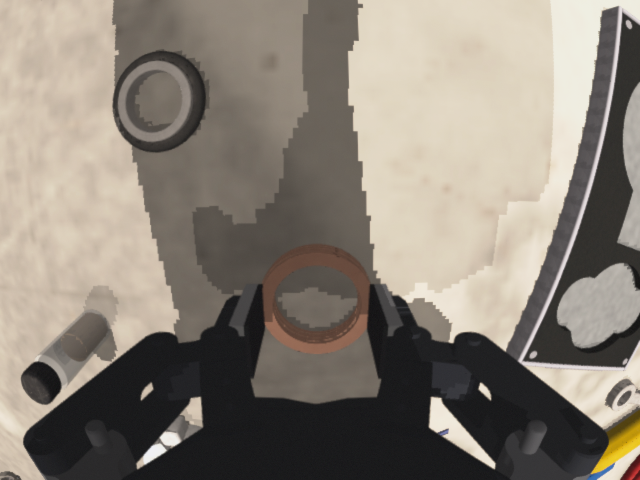

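```bash
python3 -m pendant '0 0 0 0 0 0 0.8;0 0 -0.1 0 0 0 0.8;0 0 -0.4 0 0 0 0.8;0 0 -0.6 0 0 0 0.8;0 0 -0.6 0 0 0 0.8;0 0 0 0 0 0 0.8'; python3 - <<'E'
from h import *
import pickle
pickle.dump((arm.camera_info("wrist"),st()[1]),open("w8.pkl","wb"))
cv2.imwrite("pics/w8.png",arm.camera("wrist")[:,:,::-1])
E
python3 go.py 0.5555 -0.2165 0.09 90
```

```text
t: 11.92
tool_pos: [0.5483, 0.1469, 0.0977]
orientation: [0.0, 0.708, 0.707, 0.002]
contact_force: [-0.1, 0.1, 0.2]
gripper_width: 0.0441
t 11.97 pos [0.5476 0.1468 0.0965] yaw 89.92 w 0.0439 F [-0.4 -0.6 -0.5] | shift units [-9.083  0.209  0.151] turn units [ 0.013 -0.013 -0.014] (dyaw 0.1)
```

View pics/w8.png

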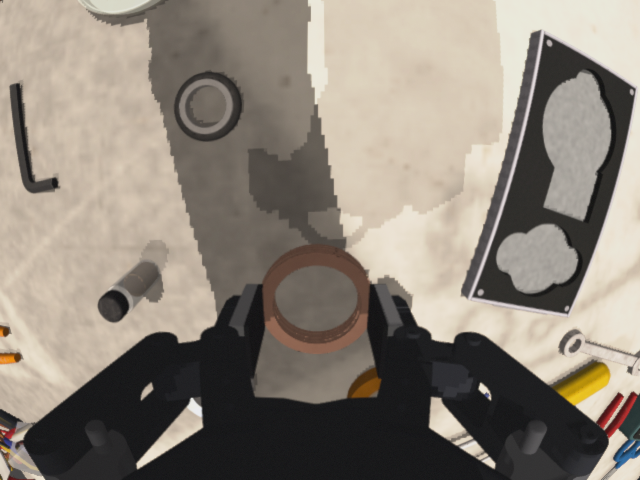

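```bash
python3 - <<'E'
from cf import *
import pickle
I,p=pickle.load(open("w8.pkl","rb"))
z=p[2]-.0245+.007
print(cfit([(264,300),(369,300),(316,352),(285,342),(350,341)],z,.0245,I),p)
E
python3 -m pendant '-0.85 0 -0.1 0 0 0 0.8;-0.85 0 0 0 0 0 0.8;-0.85 0 0 0 0 0 0.8;-0.85 0 0 0 0 0 0.8;-0.85 0 0 0 0 0 0.8;-0.85 0 0 0 0 0 0.8;-0.85 0 0 0 0 0 0.8;-0.85 0 0 0 0 0 0.8;-0.85 0 0 0 0 0 0.8;-0.85 0.2 0 0 0 0 0.8;0 0 0 0 0 0 0.8;0 0 0 0 0 0 0.8'; python3 go.py 0.5555 -0.2165 0.06 90
```

```text
(array([0.5481, 0.1473, 0.0245]), np.float64(0.0022)) [0.54830705 0.14692298 0.09766995]
t: 13.48
tool_pos: [0.5499, -0.202, 0.0918]
orientation: [-0.004, 0.707, 0.708, -0.004]
contact_force: [0.8, 0.1, -0.8]
gripper_width: 0.0434
t 13.47 pos [ 0.5499 -0.202   0.0918] yaw 90.08 w 0.0434 F [ 0.8  0.1 -0.8] | shift units [-0.364  0.149  0.794] turn units [-0.111 -0.008  0.013] (dyaw -0.1)
```

```bash
python3 -m pendant '-0.35 0.14 0 -0.1 0 0 0.8;0 0 0.4 0 0 0 0.8;0 0 0.35 0 0 0 0.8;0 0 0 0 0 0 0.8'; python3 - <<'E'
from h import *
import pickle
cv2.imwrite("pics/w9.png",arm.camera("wrist")[:,:,::-1])
E
python3 go.py 0.5555 -0.2165 0.033 90
```

```text
t: 13.98
tool_pos: [0.5555, -0.214, 0.0584]
orientation: [-0.002, 0.706, 0.709, 0.0]
contact_force: [0.1, 0.2, -0.5]
gripper_width: 0.0439
t 14.03 pos [ 0.5558 -0.2141  0.059 ] yaw 90.26 w 0.0437 F [-1.   1.3 -0.7] | shift units [-0.06  -0.008  0.65 ] turn units [-0.013 -0.021  0.043] (dyaw -0.3)
```

View pics/w9.png

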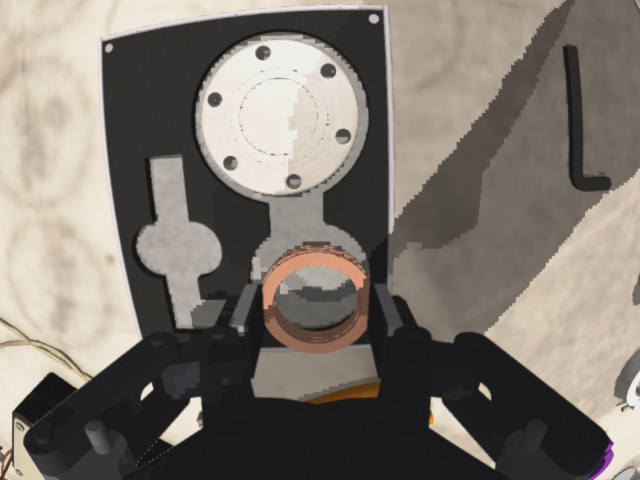

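```bash
python3 - <<'E'
from cf import *
im=cv2.imread("pics/w9.png");cv2.imwrite("pics/w9c.png",cv2.resize(im[180:380,220:420],(600,600),interpolation=2))
E
python3 -m pendant '-0.06 0 0.3 0 0 0.04 0.8;0 0 0.2 0 0 0 0.8;0 0 0.08 0 0 0 0.8;0 0 0 0 0 0 0.8';python3 go.py 0.5555 -0.2165 0.033 90
python3 - <<'E'
from h import *
im=arm.camera("wrist")[:,:,::-1]
cv2.imwrite("pics/w10c.png",np.hstack([cv2.imread("pics/w9c.png")[:,:400],cv2.resize(im[160:360,220:353],(400,600),interpolation=2)]))
cv2.imwrite("pics/w10.png",im)
E
```

```text
t: 14.52
tool_pos: [0.5561, -0.2164, 0.0345]
orientation: [-0.001, 0.707, 0.707, 0.0]
contact_force: [-0.4, -0.5, 0.2]
gripper_width: 0.0439
t 14.53 pos [ 0.5561 -0.2164  0.0345] yaw 90.03 w 0.0439 F [-0.4 -0.5  0.2] | shift units [-0.002 -0.016  0.037] turn units [-0.008 -0.02   0.005] (dyaw -0.0)
```

View pics/w10.png

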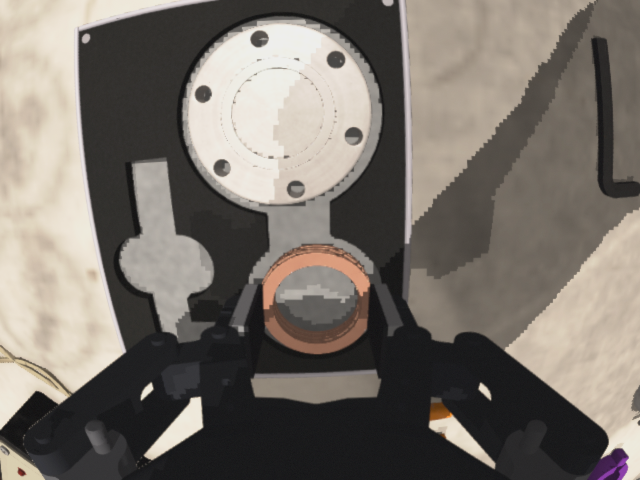

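```bash
python3 -m pendant '0 0 0.04 0 0 0 0.8;0 0 0 0 0 0 0.8;0 0 0 0 0 0 0.3;0 0 0 0 0 0 0.2;0 0 -0.1 0 0 0 0.2;0 0 -0.5 0 0 0 0.2;0 0 -0.7 0 0 0 0.2;0 -0.7 -0.3 0 0 0 0.4;0 -0.7 0 0 0 0 0.4;0 0 0 0 0 0 0.4';python3 - <<'E'
from h import *
cv2.imwrite("pics/w11.png",arm.camera("wrist")[:,:,::-1])
E
python3 go.py 0.4705 -0.0664 0.07 95.4
```

```text
t: 15.82
tool_pos: [0.5009, -0.218, 0.1061]
orientation: [0.002, 0.707, 0.707, 0.002]
contact_force: [1.3, 0.5, 0.9]
gripper_width: 0.0511
t 15.88 pos [ 0.5022 -0.2178  0.1063] yaw 90.03 w 0.0512 F [1.  0.4 0.7] | shift units [ 3.785 -0.796  0.904] turn units [ 0.068 -0.002 -0.896] (dyaw 5.4)
```

View pics/w11.png

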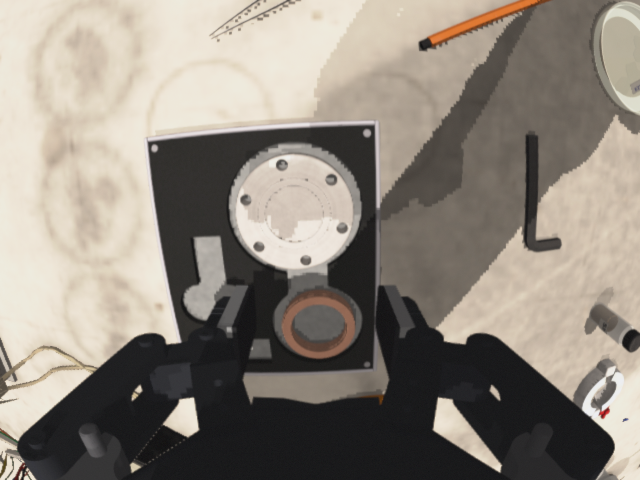

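```bash
python3 -m pendant '0.7 -0.13 0 0 0 -0.4 0.6;0.7 -0.17 0 0 0 -0.5 0.6;0.7 -0.2 0 0 0 0 0.6;0.7 -0.2 0.2 0 0 0 0.6;0.5 -0.1 0.2 0 0 0 0.6;0 0 0.2 0 0 0 0.6;0 0 0 0 0 0 0.6';python3 - <<'E'
from h import *
import pickle
pickle.dump((arm.camera_info("wrist"),st()[1]),open("w12.pkl","wb"))
cv2.imwrite("pics/w12.png",arm.camera("wrist")[:,:,::-1])
E
python3 go.py 0.4705 -0.0664 0.07 95.4
```

```text
t: 16.75
tool_pos: [0.4681, -0.085, 0.0862]
orientation: [0.006, 0.671, 0.741, 0.005]
contact_force: [1.2, 0.2, 0.3]
gripper_width: 0.034
t 16.80 pos [ 0.4683 -0.0851  0.0865] yaw 95.66 w 0.0343 F [-0.3  0.5 -0.5] | shift units [0.461 0.094 0.413] turn units [0.151 0.03  0.044] (dyaw -0.3)
```

View pics/w12.png

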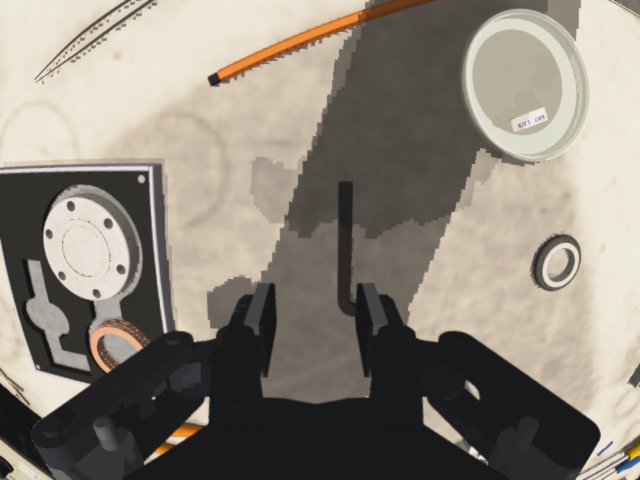

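```bash
python3 - <<'E'
from h import *
import pickle
I,p=pickle.load(open("w12.pkl","rb"))
im=cv2.imread("pics/w12.png");cv2.imwrite("pics/w12c.png",cv2.resize(im[170:330,260:420],(600,600),interpolation=2))
P=onplane("wrist",[(346,181),(346.5,290),(349,315)],.008,I)[:,:2];print(P)
d=P[0]-P[1];d/=np.linalg.norm(d);print(np.degrees(np.arctan2(d[1],d[0]))-90+360, "y0:",P[0]-.044*d,"from corner",P[2]+.040*d)
E
```

```text
[[ 0.42453958 -0.07294002]
 [ 0.48941454 -0.06458007]
 [ 0.50646413 -0.06073343]]
97.34281283404601 y0: [ 0.46817875 -0.06731657] from corner [ 0.46679216 -0.06584566]
```

View pics/w12c.png

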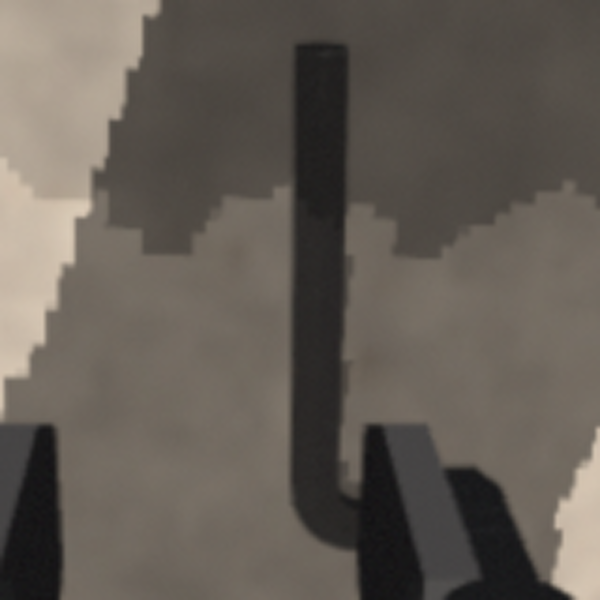

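```bash
python3 -m pendant '0.44 0.04 0.2 0.15 0.03 -0.14 0.6;0 0 0.5 0 0 0 0.6;0 0 0.5 0 0 0 0.6;0 0 0.3 0 0 0 0.6;0 0 0 0 0 0 0.6'; python3 go.py 0.468 -0.0668 0.0215 96.5
```

```text
t: 17.42
tool_pos: [0.4702, -0.065, 0.0244]
orientation: [-0.001, 0.665, 0.747, -0.0]
contact_force: [0.6, -1.1, 0.7]
gripper_width: 0.0342
t 17.43 pos [ 0.4702 -0.065   0.0244] yaw 96.59 w 0.0342 F [ 0.6 -1.1  0.7] | shift units [-0.038 -0.059  0.073] turn units [-0.013 -0.003  0.015] (dyaw -0.1)
```

```bash
python3 -m pendant '-0.04 -0.06 0.07 0 0 0 0.6;0 0 0 0 0 0 0.8;0 0 0 0 0 0 1;0 0 0 0 0 0 1;0 0 0 0 0 0 1;0 0 0 0 0 0 1'; python3 go.py 0.468 -0.0668 0.0215 96.5; python3 - <<'E'
from h import *
im=arm.camera("wrist")[:,:,::-1];cv2.imwrite("pics/w13.png",im[100:440,140:500])
E
```

```text
t: 18.18
tool_pos: [0.4691, -0.0669, 0.0232]
orientation: [0.0, 0.665, 0.747, 0.001]
contact_force: [0.4, 0.2, -0.4]
gripper_width: 0.0053
t 18.18 pos [ 0.4691 -0.0669  0.0232] yaw 96.58 w 0.0053 F [ 0.4  0.2 -0.4] | shift units [ 0.005 -0.028  0.043] turn units [ 0.014 -0.007  0.013] (dyaw -0.1)
```

View pics/w13.png

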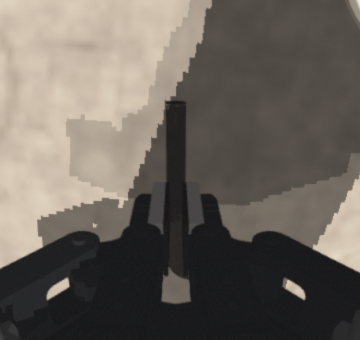

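```bash
python3 -m pendant '0 0 -0.1 0 0 0 1;0 0 -0.5 0 0 0 1;0 0 -0.7 0 0 0.3 1;-0.7 0.15 -0.3 0 0 0.4 1;-0.7 0.22 0 0 0 0 1;-0.7 0.25 0 0 0 0 1;-0.7 0.25 0 0 0 0 1;-0.7 0.25 0 0 0 0 1;-0.7 0.25 0 0 0 0 1;-0.7 0.25 0 0 0 0 1;0 0 0 0 0 0 1;0 0 0 0 0 0 1'; python3 go.py 0.5425 -0.2843 0.07 92.4; python3 - <<'E'
from h import *
import pickle
pickle.dump((arm.camera_info("wrist"),st()[1]),open("w14.pkl","wb"))
im=arm.camera("wrist")[:,:,::-1];cv2.imwrite("pics/w14.png",im)
E
```

```text
t: 19.73
tool_pos: [0.5452, -0.2645, 0.0914]
orientation: [0.0, 0.692, 0.722, 0.001]
contact_force: [-0.6, 0.7, -0.1]
gripper_width: 0.0052
t 19.73 pos [ 0.5452 -0.2645  0.0914] yaw 92.41 w 0.0052 F [-0.6  0.7 -0.1] | shift units [-0.492 -0.09   0.534] turn units [ 0.017 -0.01   0.002] (dyaw -0.0)
```

View pics/w14.png

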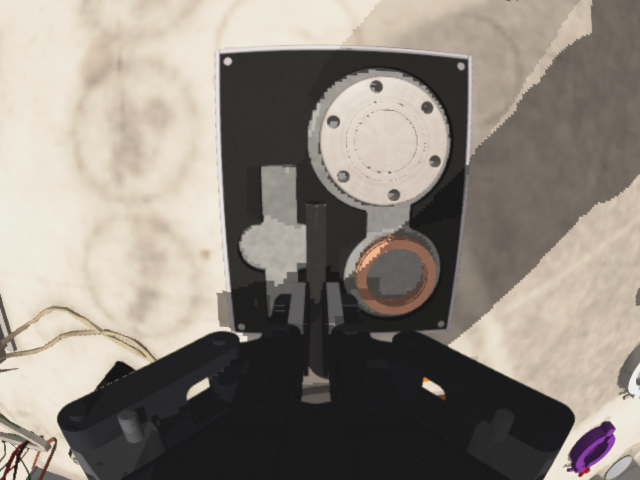

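```bash
python3 - <<'E'
from h import *
import pickle
I,p=pickle.load(open("w14.pkl","rb"))
P=onplane("wrist",[(316.5,204),(316.5,270)],.076,I);print((P-p)[:,:2])
Q=onplane("wrist",[(262,166),(296,166),(238,245)],.014,I);print(Q[:,:2],Q[:2,:2].mean(0))
E
```

```text
[[-0.04360406 -0.00151908]
 [-0.01666694 -0.00037976]]
[[ 0.4948539  -0.29561762]
 [ 0.49431291 -0.27713404]
 [ 0.54055508 -0.30934499]] [ 0.49458341 -0.28637583]
```

```bash
python3 -m pendant '-0.48 -0.07 0.3 0 0 0 1;0 0 0.4 0 0 0 1;0 0 0.2 0 0 0 1;0 0 0 0 0 0 1'; python3 go.py 0.5432 -0.2843 0.0318 92.4; python3 - <<'E'
from h import *
im=arm.camera("wrist")[:,:,::-1];cv2.imwrite("pics/w15.png",im[20:400,150:600])
E
```

```text
t: 20.27
tool_pos: [0.544, -0.2791, 0.0539]
orientation: [-0.001, 0.69, 0.723, 0.002]
contact_force: [0.5, 0.4, 0.5]
gripper_width: 0.0053
t 20.27 pos [ 0.544  -0.2791  0.0539] yaw 92.68 w 0.0053 F [0.5 0.4 0.5] | shift units [-0.131 -0.028  0.553] turn units [ 0.022 -0.036  0.047] (dyaw -0.3)
```

View pics/w15.png

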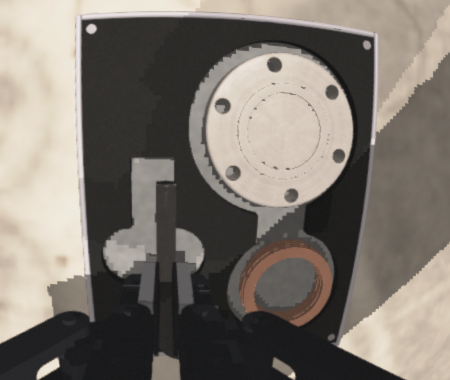

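```bash
python3 -m pendant '-0.13 -0.03 0 0 -0.03 0.05 1;0 0 0.3 0 0 0 1;0 0 0.2 0 0 0 1;0 0 0 0 0 0 1'; python3 go.py 0.5432 -0.2843 0.0316 92.4; python3 - <<'E'
from h import *
im=arm.camera("wrist")[:,:,::-1];cv2.imwrite("pics/w16.png",cv2.resize(im[100:400,200:600],None,fx=1.9,fy=1.9))
E
```

```text
t: 20.82
tool_pos: [0.5439, -0.2842, 0.0335]
orientation: [0.001, 0.692, 0.722, 0.001]
contact_force: [-0.4, 0.1, -0.0]
gripper_width: 0.0054
t 20.82 pos [ 0.5439 -0.2842  0.0335] yaw 92.41 w 0.0054 F [-0.4  0.1 -0. ] | shift units [-0.001 -0.018  0.047] turn units [ 0.036 -0.002  0.002] (dyaw -0.0)
```

View pics/w16.png

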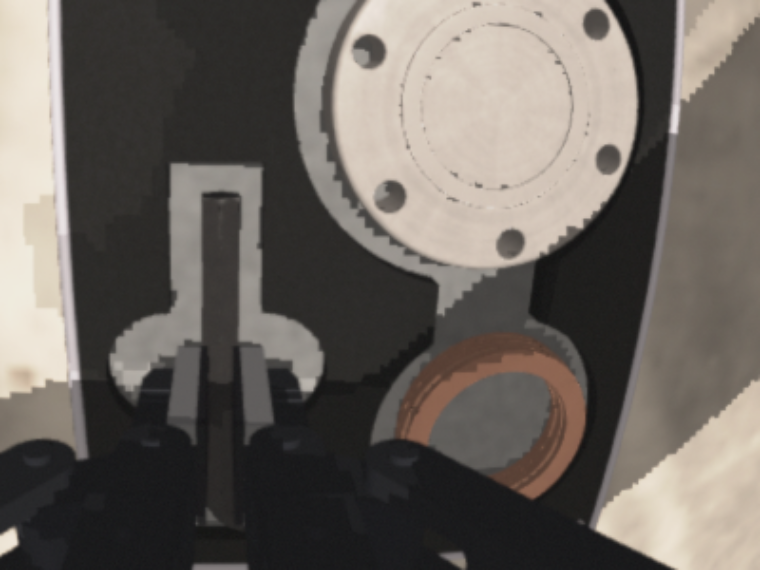

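```bash
python3 -m pendant '0 0 0.05 0.03 0 0 1;0 0 0 0 0 0 1;0 0 0 0 0 0 0.84;0 0 0 0 0 0 0.84;0 0 0 0 0 0 0.84'; python3 go.py 0.5432 -0.2843 0.0316 92.4; python3 -m pendant '0 0 -0.15 0 0 0 0.84;0 0 -0.4 0 0 0 0.84;0 0 -0.8 0 0 0 0.8;0.3 -0.5 -0.8 0 0 0 0.5;0.5 -0.5 0 0 0 0 0;0 0 0 0 0 0 0'; python3 - <<'E'
from h import *
im=arm.camera("wrist")[:,:,::-1];cv2.imwrite("pics/w17.png",im)
E
python3 go.py 0.6585 0.0715 0.1 96.1
```

```text
t: 21.5
tool_pos: [0.5446, -0.2845, 0.0324]
orientation: [0.001, 0.692, 0.722, 0.001]
contact_force: [0.0, -0.5, -0.0]
gripper_width: 0.014
t 21.50 pos [ 0.5446 -0.2845  0.0324] yaw 92.41 w 0.0140 F [ 0.  -0.5 -0. ] | shift units [ 0.007 -0.034  0.021] turn units [0.019 0.004 0.002] (dyaw -0.0)
t: 22.25
tool_pos: [0.5029, -0.2547, 0.1263]
orientation: [0.003, 0.693, 0.721, 0.002]
contact_force: [1.0, -0.4, -0.6]
gripper_width: 0.0707
t 22.30 pos [ 0.5038 -0.2556  0.1267] yaw 92.31 w 0.0773 F [ 1.1 -0.8  0.6] | shift units [8.017 4.19  0.677] turn units [ 0.067  0.026 -0.631] (dyaw 3.8)
```

View pics/w17.png

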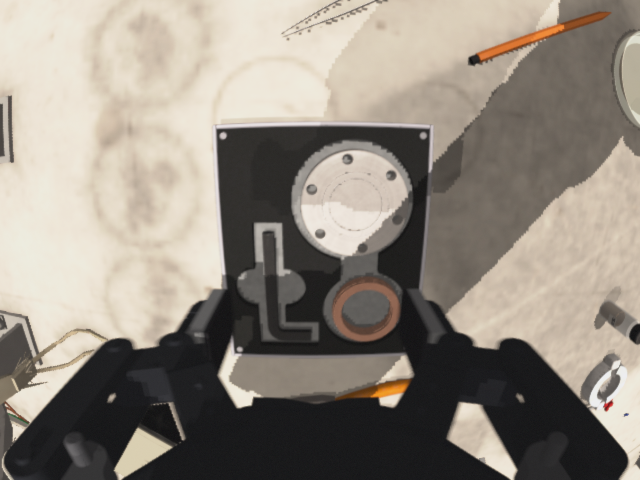

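```bash
python3 -m pendant '0.8 0.3 0 0 0 -0.3 0;0.8 0.32 0 0 0 -0.3 0;0.8 0.33 0 0 0 0 0;0.8 0.33 0 0 0 0 0;0.8 0.33 0 0 0 0 0;0.8 0.33 0 0 0 0 0;0.8 0.33 0 0 0 0 0;0.8 0.33 0 0 0 0 0;0.8 0.33 0 0 0 0 0;0.4 0 0 0 0 0 0;0 0 0 0 0 0 0'; python3 - <<'E'
from h import *
import pickle
pickle.dump((arm.camera_info("wrist"),st()[1]),open("w18.pkl","wb"))
im=arm.camera("wrist")[:,:,::-1];cv2.imwrite("pics/w18.png",im)
E
python3 go.py 0.6585 0.0715 0.1 96.1
```

```text
t: 23.68
tool_pos: [0.603, 0.0604, 0.1309]
orientation: [0.009, 0.672, 0.741, 0.002]
contact_force: [-0.6, 0.2, -0.7]
gripper_width: 0.0852
t 23.73 pos [0.603  0.0594 0.131 ] yaw 95.54 w 0.0852 F [-0.1  0.7  0.1] | shift units [0.176 1.399 0.794] turn units [ 0.138  0.099 -0.093] (dyaw 0.6)
```

View pics/w18.png

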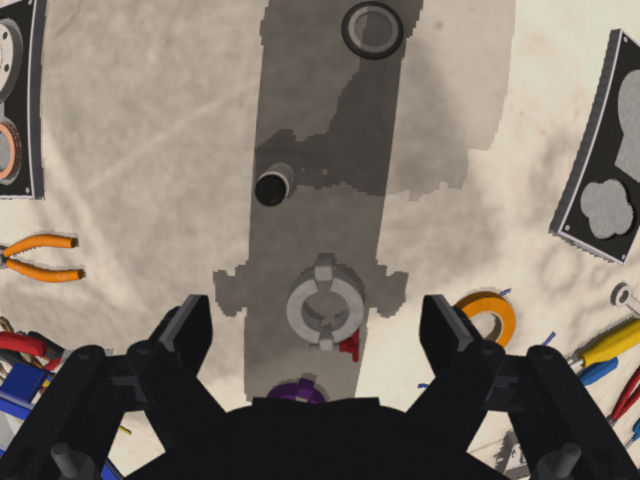

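```bash
python3 - <<'E'
from cf import *
import pickle
I,p=pickle.load(open("w18.pkl","rb"))
im=cv2.imread("pics/w18.png");cv2.imwrite("pics/w18c.png",cv2.resize(im[245:370,265:390],(625,625),interpolation=2))
E
```

```text
(no output)
```

View pics/w18c.png

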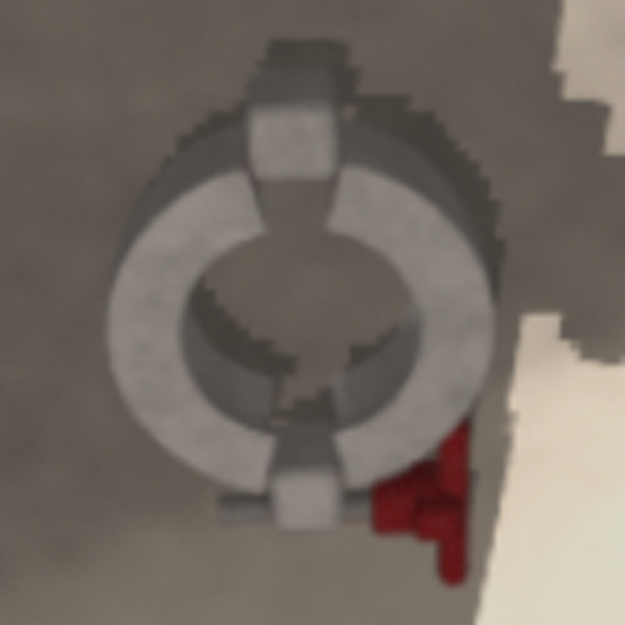

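```bash
python3 - <<'E'
from cf import *
import pickle
I,p=pickle.load(open("w18.pkl","rb"))
q=lambda l:[(265+x/5,245+y/5) for x,y in l]
print(cfit(q([(108,330),(494,320),(120,260),(480,255),(190,190),(130,400),(200,475),(440,440)]),.018,.0285,I),cfit(q([(108,330),(494,320),(120,260),(480,255),(190,190),(130,400),(200,475),(440,440)]),.018,None,I))
P=onplane("wrist",q([(292,140),(305,500)]),.016,I)[:,:2];d=P[0]-P[1];print(P,np.degrees(np.arctan2(d[1],d[0]))%360-90)
E
```

```text
(array([0.6599, 0.0719, 0.0285]), np.float64(0.0009)) (array([0.6599, 0.0718, 0.028 ]), np.float64(0.0007))
[[0.63031661 0.06735567]
 [0.69010048 0.07571969]] 97.96422695201434
```

```bash
python3 -m pendant '0.1 0.65 0.2 0.13 0.1 -0.2 0;0.1 0.65 0.3 0 0 0 0;0 0 0.5 0 0 0 0;0 0 0.4 0 0 0 0;0 0 0 0 0 0 0.05'; python3 go.py 0.6597 0.0718 0.0225 97; python3 - <<'E'
from h import *
im=arm.camera("wrist")[:,:,::-1];cv2.imwrite("pics/w19.png",im)
E
```

```text
t: 24.35
tool_pos: [0.6539, 0.0635, 0.0741]
orientation: [0.001, 0.668, 0.745, -0.001]
contact_force: [-1.1, -0.1, 0.5]
gripper_width: 0.0814
t 24.35 pos [0.6539 0.0635 0.0741] yaw 96.23 w 0.0814 F [-1.1 -0.1  0.5] | shift units [0.193 0.166 1.29 ] turn units [-0.     0.023 -0.128] (dyaw 0.8)
```

View pics/w19.png

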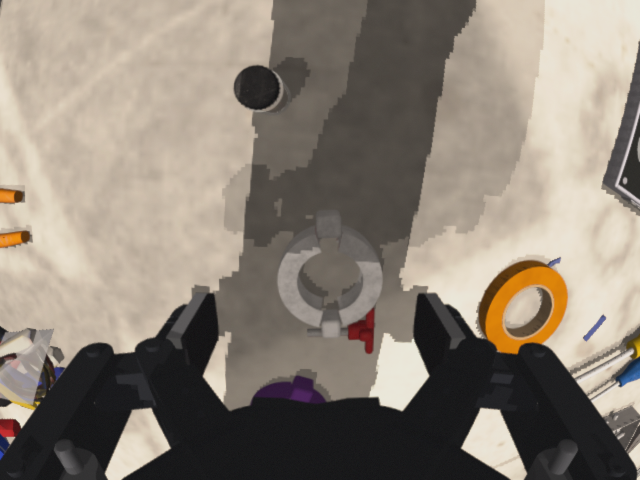

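```bash
python3 -m pendant '0.19 0.16 0.2 0 0 -0.12 0.05;0 0 0.4 0 0 0 0.05;0 0 0.4 0 0 0 0.05;0 0 0.25 0 0 0 0.05;0 0 0 0 0 0 0.05'; python3 go.py 0.6597 0.0718 0.0225 97
```

```text
t: 25.02
tool_pos: [0.6602, 0.0726, 0.0223]
orientation: [0.001, 0.662, 0.749, 0.0]
contact_force: [0.7, -0.1, 0.2]
gripper_width: 0.0808
t 25.02 pos [0.6602 0.0726 0.0223] yaw 97.04 w 0.0808 F [ 0.7 -0.1  0.2] | shift units [-0.019 -0.016 -0.006] turn units [0.019 0.018 0.006] (dyaw -0.0)
```

```bash
python3 -m pendant '0 0 0 0 0 0 0.3;0 0 0 0 0 0 0.5;0 0 0 0 0 0 0.7;0 0 0 0 0 0 0.7;0 0 0 0 0 0 0.7;0 0 0 0 0 0 0.7'; python3 go.py 0.6597 0.0718 0.0225 97; python3 - <<'E'
from h import *
im=arm.camera("wrist")[:,:,::-1];cv2.imwrite("pics/w20.png",im[160:440,160:480])
E
```

```text
t: 25.78
tool_pos: [0.6611, 0.0725, 0.024]
orientation: [0.002, 0.663, 0.749, 0.001]
contact_force: [-0.7, -0.6, -0.8]
gripper_width: 0.0544
t 25.77 pos [0.6611 0.0725 0.024 ] yaw 97.02 w 0.0544 F [-0.7 -0.6 -0.8] | shift units [-0.013 -0.038  0.037] turn units [0.04  0.016 0.003] (dyaw -0.0)
```

View pics/w20.png

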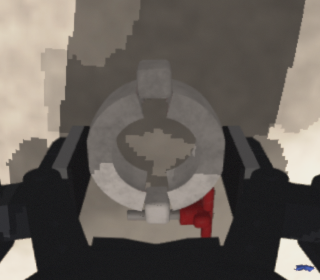

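```bash
python3 -m pendant '0 0 -0.1 0 0 0 0.8;0 0 -0.5 0 0 0 0.8;0 0 -0.8 0 0 0 0.8;0 0 -0.6 0 0 0.5 0.8;0 -0.4 0 0 0 0.8 0.8;0 -0.4 0 0 0 0.8 0.8;0 -0.4 0 0 0 0.8 0.8;0 0 0 0 0 0.2 0.8;0 0 0 0 0 0 0.8'; python3 go.py 0.4656 0.3243 0.1 77.1; python3 - <<'E'
from h import *
im=arm.camera("wrist")[:,:,::-1];cv2.imwrite("pics/w21.png",im)
E
```

```text
t: 26.95
tool_pos: [0.6149, 0.073, 0.1175]
orientation: [0.004, 0.778, 0.628, 0.006]
contact_force: [0.8, -0.2, -1.0]
gripper_width: 0.0541
t 26.95 pos [0.6149 0.073  0.1175] yaw 77.86 w 0.0541 F [ 0.8 -0.2 -1. ] | shift units [ 5.354 -4.976  0.399] turn units [ 0.126 -0.049  0.126] (dyaw -0.8)
```

View pics/w21.png

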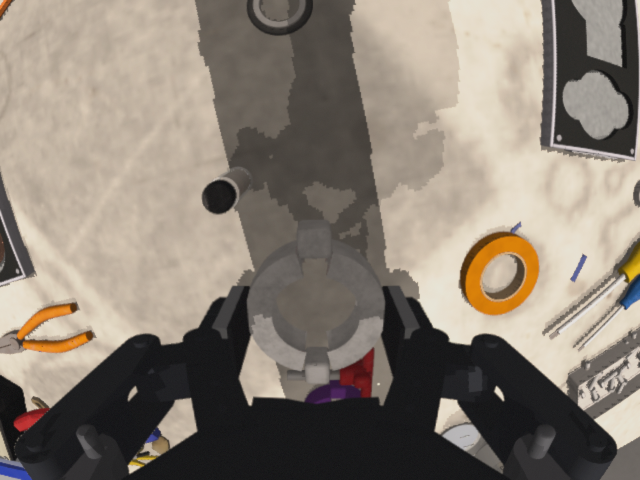

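```bash
python3 -m pendant '0.62 -0.58 0 0.1 -0.05 0.12 0.8;0.62 -0.58 0 0 0 0 0.8;0.62 -0.58 0 0 0 0 0.8;0.62 -0.58 0 0 0 0 0.8;0.62 -0.58 0 0 0 0 0.8;0.62 -0.58 0 0 0 0 0.8;0.62 -0.58 0 0 0 0 0.8;0.62 -0.5 0 0 0 0 0.8;0 0 0 0 0 0 0.8;0 0 0 0 0 0 0.8'; python3 go.py 0.4656 0.3243 0.1 77.1; python3 - <<'E'
from h import *
import pickle
pickle.dump((arm.camera_info("wrist"),st()[1]),open("w22.pkl","wb"))
im=arm.camera("wrist")[:,:,::-1];cv2.imwrite("pics/w22.png",im)
E
```

```text
t: 28.25
tool_pos: [0.4826, 0.3121, 0.1183]
orientation: [0.003, 0.78, 0.626, 0.002]
contact_force: [-0.1, 0.3, -0.7]
gripper_width: 0.0543
t 28.25 pos [0.4826 0.3121 0.1183] yaw 77.51 w 0.0543 F [-0.1  0.3 -0.7] | shift units [ 0.206 -0.485  0.455] turn units [0.076 0.01  0.068] (dyaw -0.4)
```

View pics/w22.png

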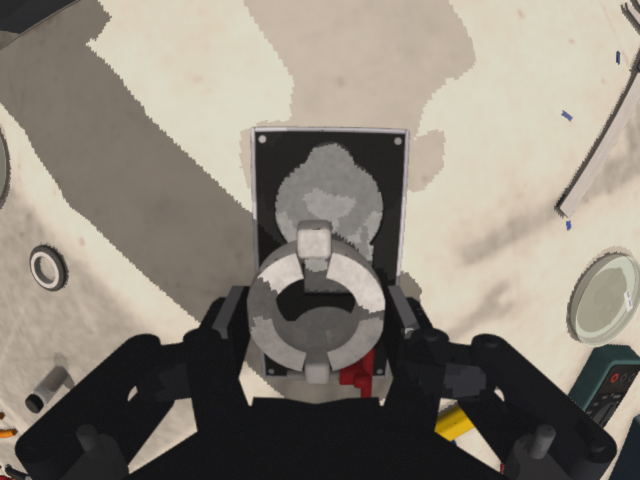

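```bash
python3 - <<'E'
from cf import *
import pickle
I,p=pickle.load(open("w22.pkl","rb"))
im=cv2.imread("pics/w22.png");cv2.imwrite("pics/w22c.png",cv2.resize(im[120:400,230:430],(560,784)[:2],interpolation=2)[:600])
print(cfit([(275,208),(383,208),(284,180),(374,181),(287,235)],.014,.035,I))
C=cfit([(248,305),(386,303),(260,270),(375,270),(275,355),(265,345)],p[2]-.006,.0285,I);print(C,C[0][:2]-p[:2])
P=onplane("wrist",[(257,132),(407,133)],.0145,I)[:,:2];print(P);d=P[1]-P[0];print(np.degrees(np.arctan2(d[1],d[0])))
P=onplane("wrist",[(314,240),(317.5,371)],p[2]-.008,I)[:,:2];d=P[0]-P[1];print("clamp yaw",np.degrees(np.arctan2(d[1],d[0]))-90)
E
```

```text
(array([0.4651, 0.3253, 0.035 ]), np.float64(0.0031))
(array([0.48  , 0.3136, 0.0285]), np.float64(0.0017)) [-0.00261518  0.00147544]
[[0.4073437  0.29228389]
 [0.42706567 0.38164765]]
77.55470915717633
clamp yaw 78.82693383013972
```

View pics/w22c.png

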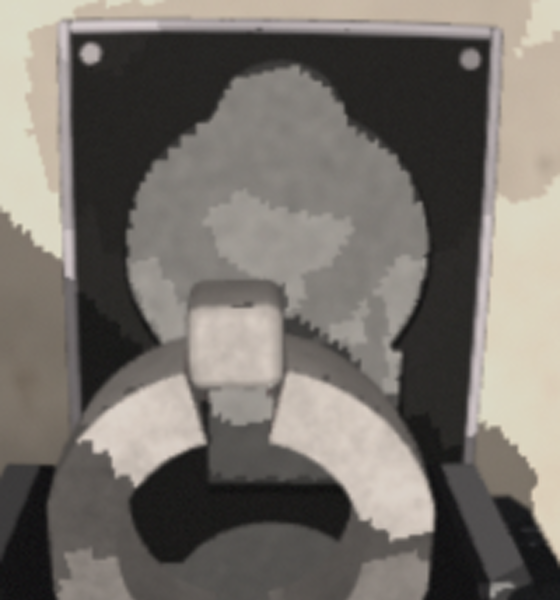

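```bash
python3 go.py 0.467 0.324 0.06 76.4; python3 -m pendant '0.19 -0.43 0.3 0.08 0 0.2 0.8;0 0 0.6 0 0 0 0.8;0 0 0.4 0 0 0 0.8;0 0 0 0 0 0 0.8'; python3 go.py 0.467 0.324 0.033 76.4; python3 - <<'E'
from h import *
import pickle
pickle.dump((arm.camera_info("wrist"),st()[1]),open("w23.pkl","wb"))
im=arm.camera("wrist")[:,:,::-1];cv2.imwrite("pics/w23.png",im)
E
```

```text
t 28.30 pos [0.4825 0.3123 0.1183] yaw 77.50 w 0.0544 F [ 0.1  0.5 -1. ] | shift units [ 0.203 -0.453  1.454] turn units [0.074 0.007 0.184] (dyaw -1.1)
t: 28.8
tool_pos: [0.4702, 0.3204, 0.0655]
orientation: [0.0, 0.788, 0.615, 0.0]
contact_force: [-1.3, 0.2, -0.5]
gripper_width: 0.054
t 28.80 pos [0.4702 0.3204 0.0655] yaw 75.97 w 0.0540 F [-1.3  0.2 -0.5] | shift units [ 0.069 -0.101  0.812] turn units [ 0.008  0.004 -0.071] (dyaw 0.4)
```

View pics/w23.png

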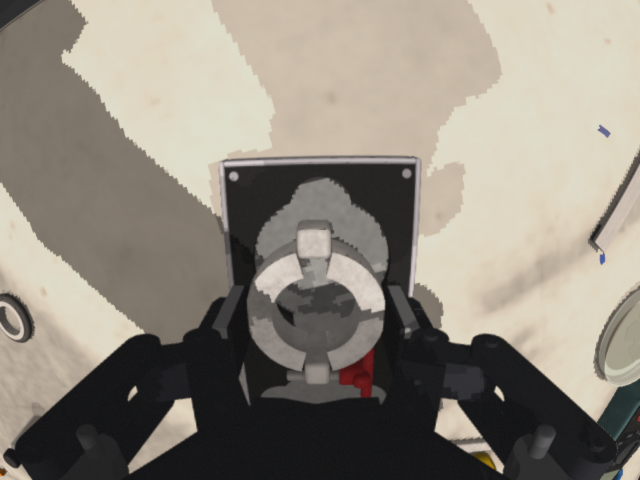

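```bash
python3 - <<'E'
from cf import *
import pickle
I,p=pickle.load(open("w23.pkl","rb"))
print(cfit([(256,250),(387,246),(268,222),(378,222)],.014,.035,I))
b=onplane("wrist",[(321,178)],.014,I)[0,:2];y=np.array([-.9748,.2233]);print("bay end",b,"centre from it",b-.044*y)
C=cfit([(248,305),(386,303),(260,270),(375,270),(275,355),(265,345)],p[2]-.006,.0285,I);print(C,C[0][:2]-p[:2])
E
python3 -m pendant '0.07 -0.1 0.3 0 0 -0.07 0.8;0 0 0.2 0 0 0 0.8;0 0 0.1 0 0 0 0.8;0 0 0 0 0 0 0.8';python3 go.py 0.467 0.324 0.033 76.4; python3 - <<'E'
from h import *
im=arm.camera("wrist")[:,:,::-1];cv2.imwrite("pics/w24.png",cv2.resize(im[140:420,180:460],(600,600)))
E
```

```text
(array([0.4671, 0.3245, 0.035 ]), np.float64(0.001))
bay end [0.42379632 0.33447274] centre from it [0.46668752 0.32464754]
(array([0.4676, 0.3219, 0.0285]), np.float64(0.0017)) [-0.002625    0.00154855]
t: 29.35
tool_pos: [0.4683, 0.3248, 0.042]
orientation: [0.0, 0.786, 0.618, 0.002]
contact_force: [0.8, 0.2, -0.8]
gripper_width: 0.0545
t 29.35 pos [0.4683 0.3248 0.042 ] yaw 76.40 w 0.0545 F [ 0.8  0.2 -0.8] | shift units [-0.028 -0.026  0.224] turn units [ 0.025 -0.021  0.   ] (dyaw -0.0)
```

View pics/w24.png

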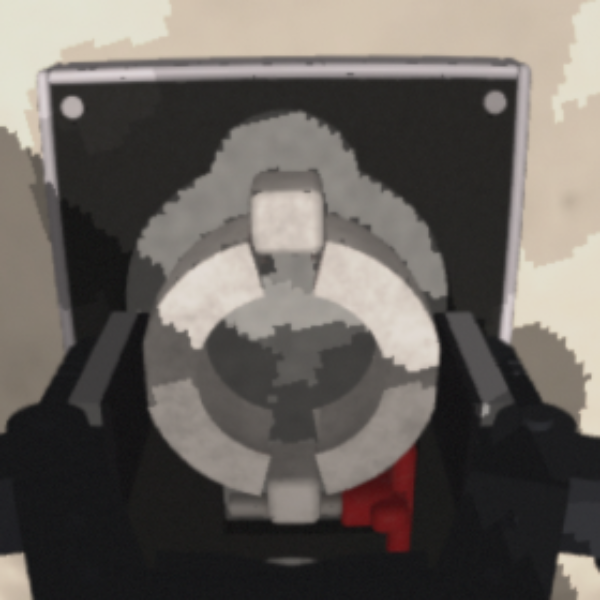

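```bash
python3 -m pendant '-0.03 0 0.15 0 0 0 0.8;0 0 0.07 0 0 0 0.8;0 0 0 0 0 0 0.8';python3 go.py 0.4685 0.3237 0.0325 76.4; python3 - <<'E'
from h import *
im=arm.camera("wrist")[:,:,::-1];cv2.imwrite("pics/w25.png",cv2.resize(im[140:420,180:460],(600,600)))
E
```

```text
t: 29.78
tool_pos: [0.4684, 0.3237, 0.0332]
orientation: [0.0, 0.786, 0.618, 0.002]
contact_force: [-0.1, -0.4, -0.4]
gripper_width: 0.0541
t 29.77 pos [0.4684 0.3237 0.0332] yaw 76.39 w 0.0541 F [-0.1 -0.4 -0.4] | shift units [0.    0.004 0.017] turn units [ 0.03  -0.029 -0.002] (dyaw 0.0)
```

View pics/w25.png

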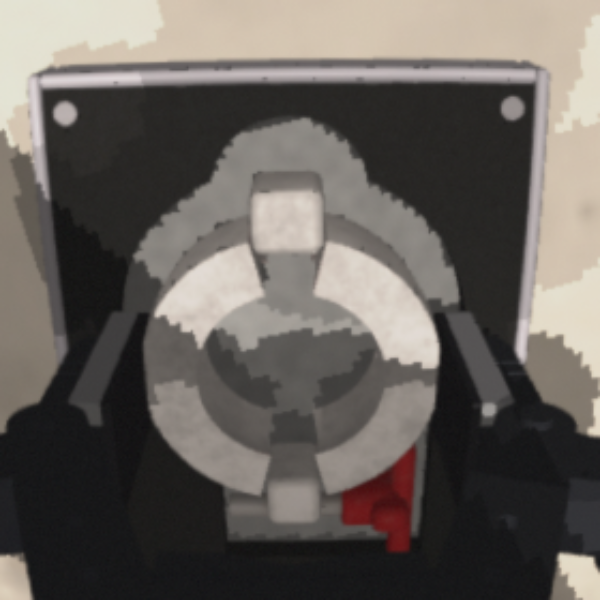

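```bash
python3 -m pendant '0 0 0.02 0 0 0 0.8;0 0 0 0 0 0 0.4;0 0 0 0 0 0 0.1;0 0 0 0 0 0 0.1;0 0 -0.15 0 0 0 0.1;0 0 -0.5 0 0 0 0.1;0 0 -0.8 0 0 0 0.1;0 0.5 -0.5 0 0 0 0.1;0 0 0 0 0 0 0.1'; python3 - <<'E'
from h import *
import pickle
pickle.dump((arm.camera_info("wrist"),st()[1]),open("w26.pkl","wb"))
im=arm.camera("wrist")[:,:,::-1];cv2.imwrite("pics/w26.png",im)
E
python3 go.py 0.462 0.0837 0.1 77
```

```text
t: 30.95
tool_pos: [0.4889, 0.3193, 0.1182]
orientation: [0.0, 0.786, 0.618, 0.004]
contact_force: [-0.0, 0.1, -0.4]
gripper_width: 0.077
t 31.00 pos [0.4875 0.3198 0.117 ] yaw 76.43 w 0.0771 F [-0.7 -0.  -0.4] | shift units [-5.889  0.762  0.396] turn units [ 0.038 -0.052 -0.095] (dyaw 0.6)
```

View pics/w26.png

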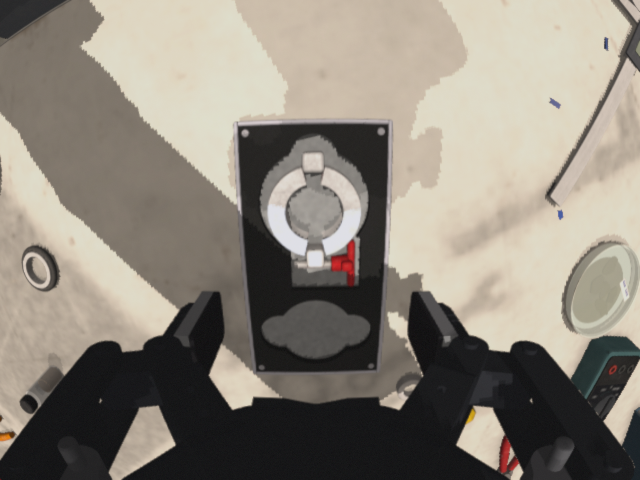

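```bash
python3 - <<'E'
from h import *
import pickle
I,p=pickle.load(open("w26.pkl","rb"))
P=onplane("wrist",[(316,300.5),(316,359),(262,328),(370,328)],.014,I)[:,:2];print(P,P[:2].mean(0),P[2:].mean(0))
E
python3 -m pendant '-0.8 0.1 0 0 0 0 0.3;-0.8 0.1 0 0 0 0 0.3;-0.8 0.1 0 0 0 0 0.3;-0.8 0.1 0 0 0 0 0.3;-0.8 0.1 0 0 0 0 0.3;-0.8 0.1 0 0 0 0 0.3;-0.6 0 0.2 0 0 0 0.3;0 0 0.3 0 0 0 0.3;0 0 0 0 0 0 0.3'; python3 - <<'E'
from h import *
import pickle
pickle.dump((arm.camera_info("wrist"),st()[1]),open("w27.pkl","wb"))
im=arm.camera("wrist")[:,:,::-1];cv2.imwrite("pics/w27.png",im)
E
python3 go.py 0.462 0.0837 0.06 77
```

```text
[[0.5306804  0.31009545]
 [0.57877598 0.29842559]
 [0.54340405 0.26746621]
 [0.56195233 0.34216301]] [0.55472819 0.30426052] [0.55267819 0.30481461]
t: 32.12
tool_pos: [0.4494, 0.1016, 0.089]
orientation: [-0.003, 0.783, 0.622, -0.002]
contact_force: [-0.5, -0.3, 0.4]
gripper_width: 0.0599
t 32.17 pos [0.4498 0.1016 0.0894] yaw 76.88 w 0.0599 F [-0.4  0.4 -0.2] | shift units [-0.368  0.404  0.733] turn units [-0.06  -0.007 -0.02 ] (dyaw 0.1)
```

View pics/w27.png

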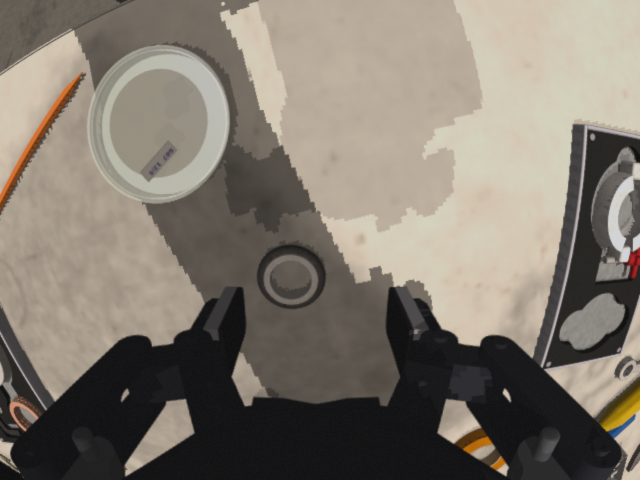

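```bash
python3 - <<'E'
from cf import *
import pickle
I,p=pickle.load(open("w27.pkl","rb"))
print(cfit([(258,277),(325,276),(291,243.5),(291,309),(267,253),(315,253)],.004,.021,I))
print(onplane("wrist",[(210,185),(230,130),(160,203)],.005,I)[:,:2])
E
```

```text
(array([0.4615, 0.0836, 0.021 ]), np.float64(0.0008))
[[0.39532037 0.05159984]
 [0.36794716 0.07141703]
 [0.39757123 0.01734836]]
```

```bash
python3 -m pendant '-0.36 0.4 0.3 -0.06 0 0 0.35;0 0 0.5 0 0 0 0.35;0 0 0.5 0 0 0 0.35;0 0 0.3 0 0 0 0.35;0 0 0 0 0 0 0.35'; python3 go.py 0.4615 0.0836 0.0195 77.1
```

```text
t: 32.8
tool_pos: [0.4637, 0.0887, 0.0243]
orientation: [0.0, 0.781, 0.624, 0.001]
contact_force: [-0.6, -0.5, -1.4]
gripper_width: 0.0554
t 32.80 pos [0.4637 0.0887 0.0243] yaw 77.29 w 0.0554 F [-0.6 -0.5 -1.4] | shift units [-0.136 -0.025  0.12 ] turn units [ 0.014 -0.017  0.031] (dyaw -0.2)
```

```bash
python3 -m pendant '-0.13 -0.02 0.03 0 0 0 0.35;0 0 0.09 0 0 0 0.35;0 0 0 0 0 0 0.35;0 0 0 0 0 0 0.6;0 0 0 0 0 0 0.8;0 0 0 0 0 0 0.8;0 0 0 0 0 0 0.8;0 0 0 0 0 0 0.8'; python3 go.py 0.4615 0.0836 0.0195 77.1; python3 - <<'E'
from h import *
im=arm.camera("wrist")[:,:,::-1];cv2.imwrite("pics/w28.png",im[180:420,160:480])
E
```

```text
t: 33.8
tool_pos: [0.463, 0.0843, 0.0218]
orientation: [-0.0, 0.781, 0.625, 0.003]
contact_force: [-0.3, -0.4, 0.7]
gripper_width: 0.037
t 33.80 pos [0.463  0.0843 0.0218] yaw 77.31 w 0.0370 F [-0.3 -0.4  0.7] | shift units [-0.025 -0.032  0.056] turn units [ 0.033 -0.043  0.034] (dyaw -0.2)
```

View pics/w28.png

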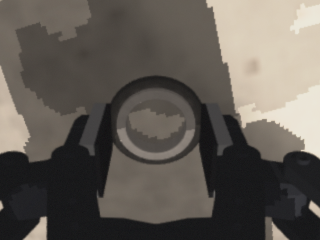

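```bash
python3 -m pendant '0 0 0 0 0 0 0.4;0 0 0 0 0 0 0.4;-0.03 -0.03 0.1 0.03 -0.04 0 0.4;0 0 0 0 0 0 0.4'; python3 go.py 0.4615 0.0836 0.0195 77.1; python3 -m pendant '0 0 0.03 0 0 0 0.6;0 0 0.02 0 0 0 0.8;0 0 0 0 0 0 0.8;0 0 0 0 0 0 0.8'; python3 go.py 0.4615 0.0836 0.0195 77.1; python3 - <<'E'
from h import *
im=arm.camera("wrist")[:,:,::-1];cv2.imwrite("pics/w29.png",im[180:420,160:480])
E
```

```text
t: 34.35
tool_pos: [0.4614, 0.0834, 0.0173]
orientation: [0.0, 0.781, 0.625, -0.0]
contact_force: [-0.4, 0.0, 1.6]
gripper_width: 0.0512
t 34.35 pos [0.4614 0.0834 0.0173] yaw 77.31 w 0.0512 F [-0.4  0.   1.6] | shift units [ 0.006  0.002 -0.054] turn units [-0.     0.001  0.035] (dyaw -0.2)
t: 34.85
tool_pos: [0.463, 0.0843, 0.0182]
orientation: [-0.001, 0.781, 0.624, 0.001]
contact_force: [-0.3, -0.0, -0.5]
gripper_width: 0.0381
t 34.85 pos [0.463  0.0843 0.0182] yaw 77.29 w 0.0381 F [-0.3 -0.  -0.5] | shift units [-0.025 -0.034 -0.032] turn units [ 0.004 -0.032  0.032] (dyaw -0.2)
```

View pics/w29.png

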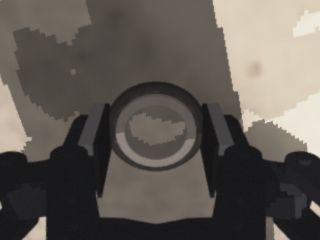

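```bash
python3 -m pendant '0 0 0 0 0 0 0.8;0 0 -0.2 0 0 0 0.8;0 0 -0.5 0 0 0 0.8;0 0 -0.7 0 0 0 0.8;0 0 0 0 0 0 0.8'; python3 go.py 0.5558 0.3038 0.07 77.1; python3 - <<'E'
from h import *
im=arm.camera("wrist")[:,:,::-1];cv2.imwrite("pics/w30.png",im[180:420,160:480])
E
```

```text
t: 35.52
tool_pos: [0.4629, 0.0838, 0.0765]
orientation: [-0.001, 0.781, 0.624, 0.001]
contact_force: [-0.6, -0.4, -0.3]
gripper_width: 0.038
t 35.52 pos [0.4629 0.0838 0.0765] yaw 77.28 w 0.0380 F [-0.6 -0.4 -0.3] | shift units [5.876 1.054 0.177] turn units [ 0.002 -0.022  0.029] (dyaw -0.2)
```

View pics/w30.png

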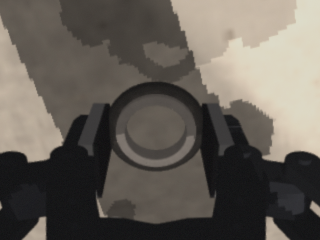

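```bash
python3 -m pendant '0.8 0.13 -0.2 0 0 0 0.8;0.8 0.13 0 0 0 0 0.8;0.8 0.13 0 0 0 0 0.8;0.8 0.13 0 0 0 0 0.8;0.8 0.13 0 0 0 0 0.8;0.8 0.13 0 0 0 0 0.8;0.5 0.13 0 0 0 0 0.8;0 0 0 0 0 0 0.8;0 0 0 0 0 0 0.8'; python3 go.py 0.5558 0.3038 0.05 77.1; python3 - <<'E'
from h import *
import pickle
pickle.dump((arm.camera_info("wrist"),st()[1]),open("w31.pkl","wb"))
im=arm.camera("wrist")[:,:,::-1];cv2.imwrite("pics/w31.png",im)
E
```

```text
t: 36.7
tool_pos: [0.5421, 0.2859, 0.0741]
orientation: [-0.002, 0.781, 0.624, -0.006]
contact_force: [-0.1, -0.7, -0.3]
gripper_width: 0.0381
t 36.70 pos [0.5421 0.2859 0.0741] yaw 77.22 w 0.0381 F [-0.1 -0.7 -0.3] | shift units [0.518 0.242 0.597] turn units [-0.1    0.068  0.019] (dyaw -0.1)
```

View pics/w31.png

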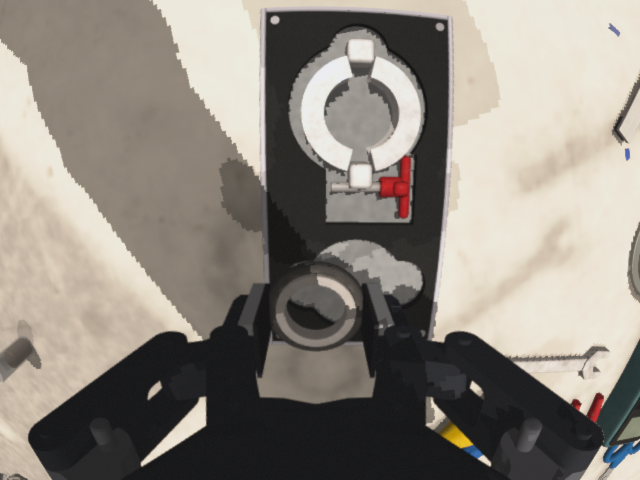

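```bash
python3 - <<'E'
from h import *
import pickle
I,p=pickle.load(open("w31.pkl","rb"))
x=np.array([.2233,.9748]);y=np.array([-.9748,.2233])
P=onplane("wrist",[(424,277),(357,240),(326,222),(412,222)],.014,I)[:,:2]
print("from notch",P[0]-.04*x,"from arc",P[1]-.027*y,"from bay corners",(P[2]+P[3])/2-.007*x-.035*y)
E
python3 -m pendant '0.5 0.23 0.2 -0.1 0.07 0.02 0.8;0 0 0.3 0 0 0 0.8;0 0 0 0 0 0 0.8'; python3 go.py 0.5558 0.3038 0.05 77.1;  python3 - <<'E'
from h import *
import pickle
pickle.dump((arm.camera_info("wrist"),st()[1]),open("w32.pkl","wb"))
im=arm.camera("wrist")[:,:,::-1];cv2.imwrite("pics/w32.png",im)
E
```

```text
from notch [0.55165361 0.30323301] from arc [0.55768552 0.30374083] from bay corners [0.55587319 0.30339739]
t: 37.12
tool_pos: [0.5548, 0.3001, 0.0531]
orientation: [-0.0, 0.783, 0.622, -0.001]
contact_force: [-0.6, -0.1, -0.5]
gripper_width: 0.0379
t 37.12 pos [0.5548 0.3001 0.0531] yaw 76.90 w 0.0379 F [-0.6 -0.1 -0.5] | shift units [0.095 0.004 0.078] turn units [-0.008  0.007 -0.033] (dyaw 0.2)
```

View pics/w32.png

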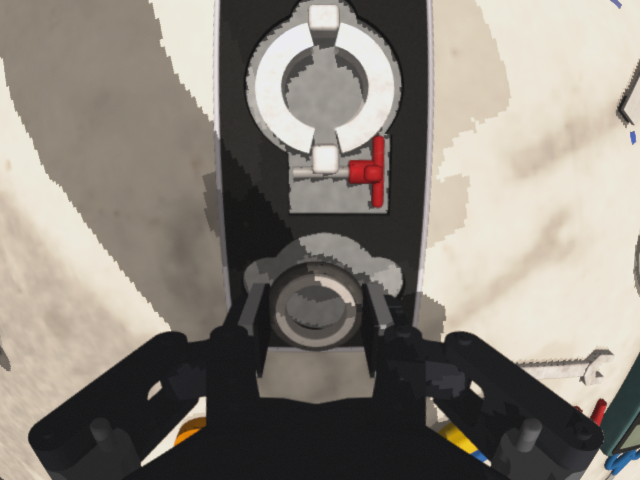

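Target confirmed (0.556, 0.3035). Contact is at TCP z≈0.0262.

```bash
python3 -m pendant '0.09 0.03 0.1 0 0 0 0.8;0 0 0.2 0 0 0 0.8;0 0 0.12 0 0 0 0.8;0 0 0 0 0 0 0.8'; python3 go.py 0.556 0.3035 0.0267 77.1;  python3 - <<'E'
from h import *
im=arm.camera("wrist")[:,:,::-1];cv2.imwrite("pics/w33.png",im)
E
```

```text
t: 37.67
tool_pos: [0.5572, 0.3031, 0.0365]
orientation: [-0.0, 0.783, 0.622, 0.0]
contact_force: [0.3, 0.0, 0.2]
gripper_width: 0.0379
t 37.67 pos [0.5572 0.3031 0.0365] yaw 76.86 w 0.0379 F [0.3 0.  0.2] | shift units [ 0.004 -0.032  0.245] turn units [-0.001 -0.005 -0.041] (dyaw 0.2)
```

View pics/w33.png

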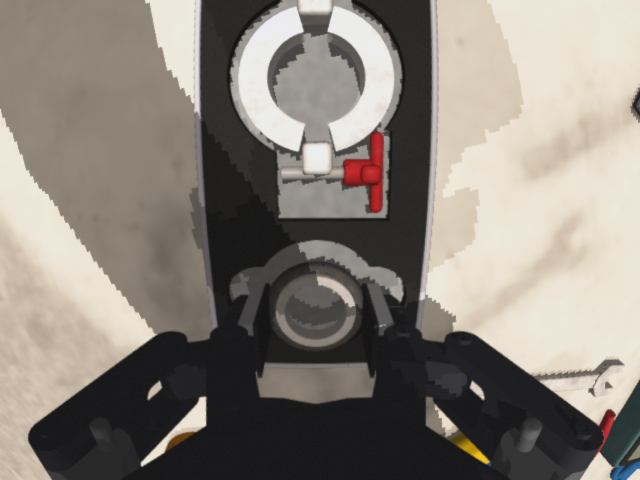

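```bash
python3 -m pendant '0 -0.03 0.12 0 0 0 0.8;0 0 0.06 0 0 0 0.8;0 0 0.02 0 0 0 0.8;0 0 0 0 0 0 0.8'; python3 go.py 0.556 0.3035 0.0267 77.1
```

```text
t: 38.22
tool_pos: [0.5562, 0.3035, 0.0285]
orientation: [-0.0, 0.783, 0.622, 0.001]
contact_force: [-0.2, 0.0, 0.3]
gripper_width: 0.0381
t 38.23 pos [0.5562 0.3035 0.0285] yaw 76.86 w 0.0381 F [-0.2  0.   0.3] | shift units [-0.001 -0.006  0.045] turn units [ 0.004 -0.01  -0.041] (dyaw 0.2)
```

```bash
python3 -m pendant '0 0 0.04 0 0 0 0.8;0 0 0 0 0 0 0.8;0 0 0 0 0 0 0.46;0 0 0 0 0 0 0.46;0 0 0 0 0 0 0.46'; python3 go.py 0.556 0.3035 0.0267 77.1; python3 -m pendant '0 0 -0.1 0 0 0 0.46;0 0 -0.4 0 0 0 0.46;0 0 -0.8 0 0 0 0.46;0 -0.8 -0.8 0 0 0 0.2;0 -0.7 -0.6 0 0 0 0.1;0 -0.5 0 0 0 0 0;0 0 0 0 0 0 0'; python3 - <<'E'
from h import *
im=arm.camera("wrist")[:,:,::-1];cv2.imwrite("pics/w34.png",im)
E
python3 go.py 0.3 0.5 0.25 77
```

```text
t: 38.85
tool_pos: [0.5564, 0.3036, 0.0271]
orientation: [-0.0, 0.783, 0.622, 0.001]
contact_force: [0.6, -0.4, 1.0]
gripper_width: 0.046
t 38.85 pos [0.5564 0.3036 0.0271] yaw 76.86 w 0.0460 F [ 0.6 -0.4  1. ] | shift units [-0.005 -0.01   0.009] turn units [ 0.007 -0.014 -0.04 ] (dyaw 0.2)
t: 39.72
tool_pos: [0.478, 0.3222, 0.1448]
orientation: [-0.001, 0.784, 0.621, 0.003]
contact_force: [-0.2, 0.2, -0.1]
gripper_width: 0.0855
t 39.77 pos [0.4792 0.3217 0.145 ] yaw 76.70 w 0.0852 F [1.1 0.7 0.8] | shift units [ 3.323 -5.373 -2.627] turn units [ 0.041 -0.062 -0.051] (dyaw 0.3)
```

View pics/w34.png

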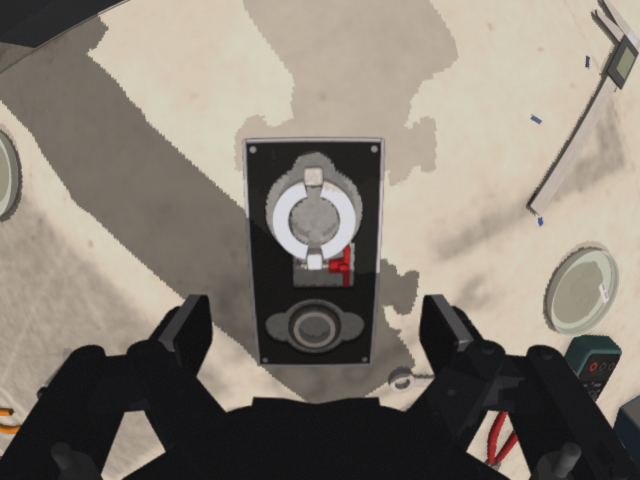

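The ring at (314,326) and the clamp at (313,217) sit in their recesses. I'll back the arm off and check with the top and side cameras.

```bash
python3 -m pendant '0.4 -0.6 -0.5 0 0 0 0;0.4 -0.6 -0.5 0 0 0 0;0.4 -0.6 -0.5 0 0 0 0;0.4 -0.6 -0.5 0 0 0 0;0.4 -0.6 -0.4 0 0 0 0;0.4 -0.6 0 0 0 0 0;0.4 -0.6 0 0 0 0 0;0.4 -0.6 0 0 0 0 0;0 0 0 0 0 0 0'; python3 - <<'E'
from h import *
T=arm.camera("top")[:,:,::-1];S=arm.camera("side")[:,:,::-1]
cv2.imwrite("pics/t2.png",T)
o=cv2.imread("pics/t1.png")
cv2.imwrite("pics/s2.png",cv2.resize(S[170:460,225:475],(600,696))[:600])
t0=cv2.imread("pics/top0.png")
for nm,im in(("before",t0),("after",T)):
    h=cv2.cvtColor(im,cv2.COLOR_BGR2HSV);m=((h[...,1]>150)*255).astype(np.uint8)[190:232,218:258]
    v=np.argwhere(h[235:280,295:330,2]<60)
    print(nm,"kapton px",np.argwhere(m).mean(0)[::-1]+[218,190],"vial dark px",v.mean(0)[::-1]+[295,235],len(v))
cv2.imwrite("pics/t2c.png",cv2.resize(T[180:340,150:480],(792,384),interpolation=2))
E
```

```text
t: 40.9
tool_pos: [0.3287, 0.4914, 0.2456]
orientation: [0.002, 0.789, 0.615, 0.005]
contact_force: [-0.2, -0.6, -0.0]
gripper_width: 0.0853
before kapton px [238.27247191 210.5758427 ] vial dark px [311.73170732 253.90243902] 41
after kapton px [238.29745042 210.52974504] vial dark px [311.71794872 254.05128205] 39
```

View pics/t2c.png

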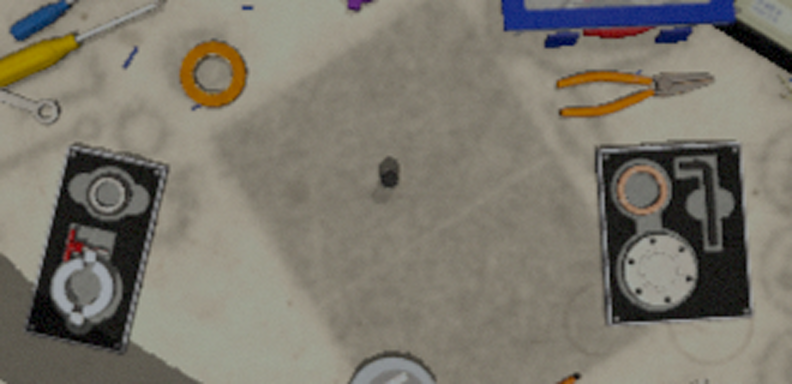

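View pics/s2.png

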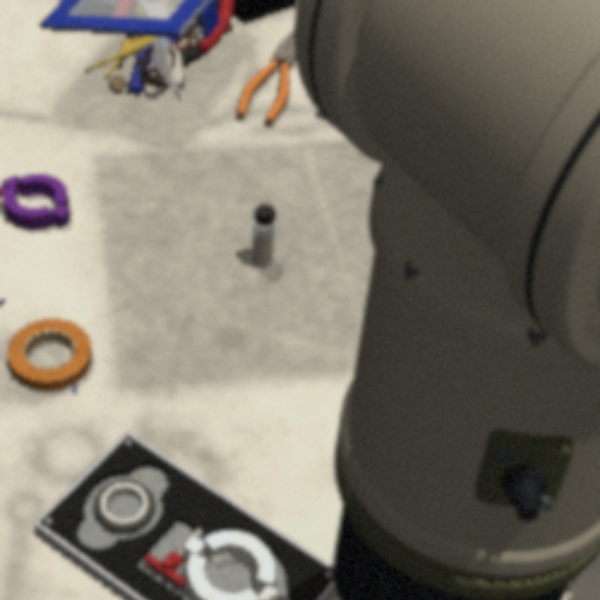

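```bash
python3 -c "
from plant import arm
print(arm.sign_off())"
```

```text
the job is handed in; nothing more can be done
None
```

Both kits are made up, and I handed the job in at about 41 s of the 112 s allowed. I placed the parts in the order you listed them: flange, gaskets, hex key, clamp, centring ring.

- **Seating:** after each release a wrist picture showed that part inside its own recess, with the clamp's wing nut in the wide bay. The final top view shows all five seated. Flatness on the recess floor was judged from these pictures and the release heights, not measured.
- **Left alone:** the tape roll and the vial stayed within 0.2 px of where they were in the top view, and the purple clamp was not touched.
- **Forces:** the force readings I took between moves stayed under about 3 N.
- **Checks that fell short:**
  - The final side view had the arm in front of the flange tray, so it confirmed only the clamp tray.
  - The gripper's width reading was 3–5 mm under each part's size throughout.
  - My first grip on the centring ring was too shallow, so I reopened and took it again lower before lifting.

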